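# Transfer a hanging carrier over the rail end stop and push it home on the next rail

### The arm

A 6-joint arm with a two-finger parallel gripper is mounted at the origin on a cart in front of the work surface, level with it; the furniture and walls round the work are solid. World frame = base frame: x ahead of the robot, y to its left, z up, the work surface at z = 0. Lengths are in m, angles in degrees, forces in N, time in s.
With the tool pointing down it reaches from about 0.325 to 1 m from the base axis. Payload 5.1 kg.
Tool frame: the origin (TCP) lies between the finger pads; the fingertips stand 17 mm ahead of it and the grasp point (between the pads) lies 2 mm behind it (arm.finger_overhang is the distance from the TCP to the fingertips, in m); y points along the fingers, z is the direction in which the jaws open and shut, and the axes are right-handed (so a half turn about y gives the same grasp; the last joint's range is limited). The gripper opens to 85 mm and grips with 20 to 120 N. Pads are 22 mm wide; open, the fingers measure 114 mm over their backs; the gripper's body (76 mm by 85 mm) begins 54 mm behind the grasp point. The pads swing forward as they close: fully open they stand 13 mm farther back than shut.
Start: joints at [68.549, 7.093, 94.555, -0, 78.352, -4.733], TCP at [0.187, 0.623, 0.248] pointing down, gripper open.
Joint ranges: [-149.61, 149.61], [-58.7, 133.49], [1.44, 155.28], [-77.14, 257.14], [18.33, 153.61], [-166.67, 166.67]. Speed limits (degrees/s): [147.25, 147.25, 180, 180, 180, 180].

### API

Orientations are given as a 3x3 rotation matrix whose columns are the frame's x, y, z axes.
In Python, from rig import readout, eyes, job, arm gives the robot as it stands.
- The arm moves only by the tool arm_command, never from a script. Its argument "series" is a list of rows, each an object of numbers: "dx", "dy", "dz": the shift along the tool's x, y, z in m; "ax", "ay", "az": the turn, a rotation vector about the tool's x, y, z in rad; "grip": the gripper's target within -1 to 1 (fully open at 1, half-way at 0, shut at -1). A call has 1 to 10 rows; each row is the pose to reach, as a shift and turn from the pose measured when the call began, along the tool's axes at that moment; what a row does not reach only later rows make up. A row lasts 1/10 s, in which the tool goes at most 50 mm and 8.59 degrees, less where a joint would pass 70% of its speed; a pose out of reach is approached as far as the arm can. A call with a gripper value outside its range is refused whole. The fingers move at their own pace and stop on an object; "newtons" is the grip in N (left out, the last holds). Time passes only in rows, so rows that repeat a pose let the fingers close. It gives the time, the measured TCP pose, the force and the opening at its end, in the units of the state.
- readout.observe(): the state, without advancing time (a new reading comes with each control period).
- eyes.grab_frame(name): name is "scene" or "side" or "wrist"; returns a dict with "pixels" (384x512x3 uint8, blue, green, red), "fx", "fy", "cx", "cy" (pixels), "eye" and "attitude" of the camera in the world. Camera axes: x right, y up, looking along -z (the intrinsics and any distortion apply to the point x, -y, -z); pixel columns grow to the right and rows downward; lengths in m; the calibration is good to about 2 mm. A picture is of the moment at which its call begins. There is no depth.
- job.job_done(): hands the job in, once; it reports no verdict.
The state is a dict: "t": time; "q": joint angles; "qvel": joint speeds; "joint_efforts": joint torques, N m; "tcp_pos": TCP position; "eef_rot": TCP orientation; "wrist_force": force on the tool from outside, world axes, zero at the start; "wrist_torque": the same for the moment, N m; "width": finger opening in m.
Only numpy, scipy, OpenCV 4.12 (cv2) and the standard library are available. Lean on these libraries where they do the work, as an engineer would, in place of code of your own. Each camera call takes 0.05 s, during which the arm holds its last target.

### The job

The tag carrier hangs on the first of two rails that stand in line. Slide it along under the keeper strip to the end stop, lift it over the stop, hang it on the next rail and push it along, past the sprung roller, until it is fully home against the stop block with the little brass pin pressed in. Work gently: never force the carrier against either rail, leave it hanging upright and released, and do not disturb the loose things beside the rails.

Things in the scene. Friction and masses are not known exactly. Their poses are not given: they have to be found in the camera images.
- rail_a: First rail, fixed: bare steel rod, 10 mm diameter, on a flat web 8 mm thick and a base plate 130 x 76 x 8 mm. Origin: centre of the base's underside; x along the rod towards the next rail, y across, z up. Rod from x = -60 to 60 mm at y = 0, its top at z = 105 mm; end lugs at both ends.
- end_stop (a point): First rail's end stop, a lug 8 mm long and 10 mm wide rising 14 mm above the rod's top: this point is the top edge of its face towards the carrier (rail frame x = 52, z = 119 mm). Axes as rail_a.
- keeper_a_end (a point): End of the first rail's keeper strip, its underside (rail frame x = 8, y = 26.5, z = 118 mm). The strip, 4 mm thick, y = 17 to 36 mm, runs from here back to x = -60 mm, 5 mm above the carrier's ear, so the carrier can be lifted only beside the end stop, with about 8 mm to spare lengthwise.
- rail_b: Next rail, fixed, roughly in line with the first (rods 10 to 20 mm apart, up to 3 mm sideways, 0.04 rad): same rod, heights and frame, x leading away from the first rail; base 150 mm long. Rod from x = -70 to 70 mm, near end plain, no lug. Keeper strip as on the first, from x = -24 to 70 mm: hang the carrier before it and slide it under.
- entry (a point): Point on the top of the next rail's rod, 22 mm from its near end (rail_b x = -48, z = 105 mm): where the carrier's origin should come down. Axes as rail_b.
- far_end (a point): Far end of the next rail's rod, at its top (rail_b x = 70 mm). A dark stop block is clamped on the rod before it, its face 12 to 38 mm before this point, not measured: find it by feel or sight. On its +y side, 38 mm before the face, a sprung roller must be pushed aside by the carrier's leg (about 3 to 6 N along the rail); it springs out behind and holds the carrier home.
- home_pin (a joint): Brass pin, 6 mm in diameter, in the stop block's face, 4 mm above the rod's top. 0 = out (protrudes 4 mm), about 0.004 = pressed flush, carrier home; light spring, below 1 N. The face behind it is hard: stop when the push rises clearly above the roller's, at 9 to 15 N; over 40 N between carrier and rail, all contacts summed (a push of some 25 N), is forcing.
- carrier: Hanging aluminium carrier, 0.14 to 0.28 kg. Origin: underside of the saddle, resting on the rod's top; x along the rod, y across, z up. Saddle 36 x 28 x 8 mm; two legs 20 mm deep with a 12.4 mm slot between them; ear to y = 26 mm, z = 2 to 8 mm; blank tag plate in front, down to z = -74 mm. Rises 14 mm to pass the end stop, over 20 mm to free the legs.
- carrier_grip (a point): Where to grip: axis of the black square post on the carrier, 16 x 16 mm, from 8 to 60 mm above the carrier's origin; this point is 46 mm above it. Axes as the carrier; its faces look along and across the rod. Keep fingertips at least 20 mm above the carrier's origin to clear the keepers (their top is 17 mm above it).
- union_1: Loose bystander: black threaded union, 59 mm wide, 40 mm high, beside the first rail; origin in the centre of its underside. Leave alone.
- marker: Loose bystander: paint marker 125 mm long, 15 mm thick, lying beside the next rail; origin in the centre of its underside. Leave alone.

How it is judged:
By the outcome, as a careful person would: the job done as asked, in the order asked, and still so for the second after the job is handed in, with the robot touching nothing.
It also fails if it takes over 61 s, if anything falls off the work surface, if the arm or the gripper's body presses on something with over 40 N, if the wrist force passes 120 N, or if a joint passes its speed limit or range.

## Working session

There is one attempt and no reset: what is moved stays moved. The work goes in short steps, Python scripts to look and compute and a tool call to move; the robot and the scene stay as the last step left them, time stands still between calls to the robot, and variables do not carry over. Pictures are saved under pics/ and viewed, and the job is handed in when it is done.

Besides the shell and the picture viewer there is one more tool, called as name(argument=value, ...) on one line, values as JSON. arm_command: Moves the arm, as the interface text tells. Its arguments: {"type":"object","properties":{"series":{"type":"array"},"newtons":{"type":"number"}},"required":["series"]}

```bash
ls; mkdir -p pics; python3 - <<'E'
from rig import readout, eyes, job, arm
import cv2,numpy as np
s=readout.observe()
for k,v in s.items(): print(k,np.round(v,4).tolist())
print([a for a in dir(arm) if a[0]!='_'])
for n in ("scene","side","wrist"):
    f=eyes.grab_frame(n)
    cv2.imwrite(f"pics/{n}0.png",f["pixels"])
    np.savez(f"{n}0.npz",**{k:np.array(v) for k,v in f.items()})
    print(n,{k:np.round(v,4).tolist() for k,v in f.items() if k!="pixels"})
E
```

```text
pics
t 0.0
q [68.5489, 7.1329, 94.6342, -0.0005, 78.3534, -4.7307]
qvel [0.0675, -0.0619, -0.0015, 0.0003, -0.1126, 0.0143]
joint_efforts [0.0024, -42.3619, -36.545, 0.0, 0.007, 0.0]
tcp_pos [0.1868, 0.622, 0.2471]
eef_rot [[0.9577, -0.0008, 0.2877], [-0.2877, -0.002, 0.9577], [-0.0002, -1.0, -0.0021]]
wrist_force [0.0057, -0.2107, -0.5522]
wrist_torque [0.0014, 0.0747, -0.0139]
width 0.0855
['MotionError', 'finger_overhang']
scene {'fx': 404.7816, 'fy': 404.7816, 'cx': 251.4754, 'cy': 188.9297, 'eye': [0.1798, -0.4535, 0.4622], 'attitude': [[0.9073, 0.1647, -0.3868], [-0.42, 0.3951, -0.817], [0.0183, 0.9037, 0.4277]]}
side {'fx': 394.2424, 'fy': 394.2424, 'cx': 251.7777, 'cy': 189.2326, 'eye': [0.4553, 0.879, 0.6938], 'attitude': [[-0.9932, 0.0856, -0.0794], [-0.1162, -0.6575, 0.7444], [0.0115, 0.7486, 0.663]]}
wrist {'fx': 265.3279, 'fy': 265.3279, 'cx': 255.2009, 'cy': 186.6829, 'eye': [0.1246, 0.6418, 0.3725], 'attitude': [[0.2877, -0.9252, -0.2474], [0.9577, 0.2774, 0.0761], [-0.0017, -0.2588, 0.9659]]}
```

View pics/scene0.png

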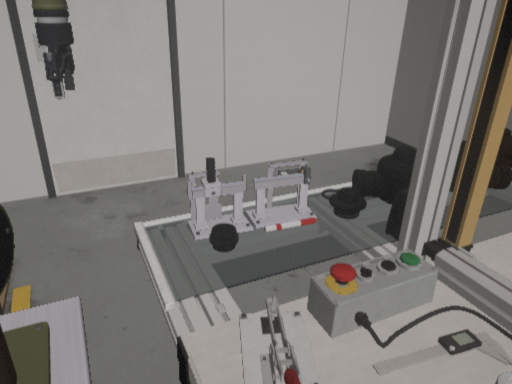

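View pics/side0.png

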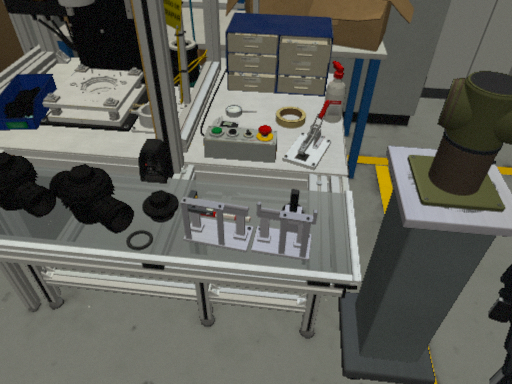

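View pics/wrist0.png

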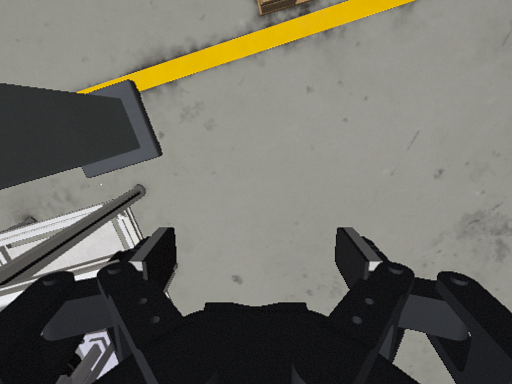

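```bash
cat > h.py <<'E'
import numpy as np,cv2
def load(n): 
    z=np.load(n); return {k:z[k] for k in z.files}
def ray(f,u,v):
    d=np.array([(u-f["cx"])/f["fx"],-(v-f["cy"])/f["fy"],-1.0])
    R=np.array(f["attitude"]); d=R@d
    return np.array(f["eye"]),d/np.linalg.norm(d)
def onplane(f,u,v,z):
    o,d=ray(f,u,v); return o+d*(z-o[2])/d[2]
def tri(f1,p1,f2,p2):
    o1,d1=ray(f1,*p1);o2,d2=ray(f2,*p2)
    A=np.stack([d1,-d2],1); t=np.linalg.lstsq(A,o2-o1,rcond=None)[0]
    a=o1+d1*t[0];b=o2+d2*t[1]; return (a+b)/2,np.linalg.norm(a-b)
def proj(f,P):
    p=np.array(f["attitude"]).T@(np.array(P)-f["eye"])
    return np.array([f["cx"]+f["fx"]*p[0]/-p[2],f["cy"]-f["fy"]*p[1]/-p[2]])
def crop(f,u0,v0,w,h,s,name):
    c=f["pixels"][v0:v0+h,u0:u0+w]
    c=cv2.resize(c,None,fx=s,fy=s,interpolation=cv2.INTER_CUBIC)
    for u in range((u0//20+1)*20,u0+w,20):
        cv2.putText(c,str(u),(int((u-u0)*s),10),0,0.35,(0,0,255),1); cv2.line(c,(int((u-u0+.5)*s),12),(int((u-u0+.5)*s),18),(0,0,255),1)
    for v in range((v0//20+1)*20,v0+h,20):
        cv2.putText(c,str(v),(0,int((v-v0)*s)),0,0.35,(0,0,255),1); cv2.line(c,(22,int((v-v0+.5)*s)),(28,int((v-v0+.5)*s)),(0,0,255),1)
    cv2.imwrite(name,c)
E
python3 - <<'E'
from h import *
crop(load("scene0.npz"),180,145,160,110,5,"pics/sc1.png")
crop(load("side0.npz"),170,180,160,90,5,"pics/si1.png")
E
```

```text
(no output)
```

View pics/sc1.png

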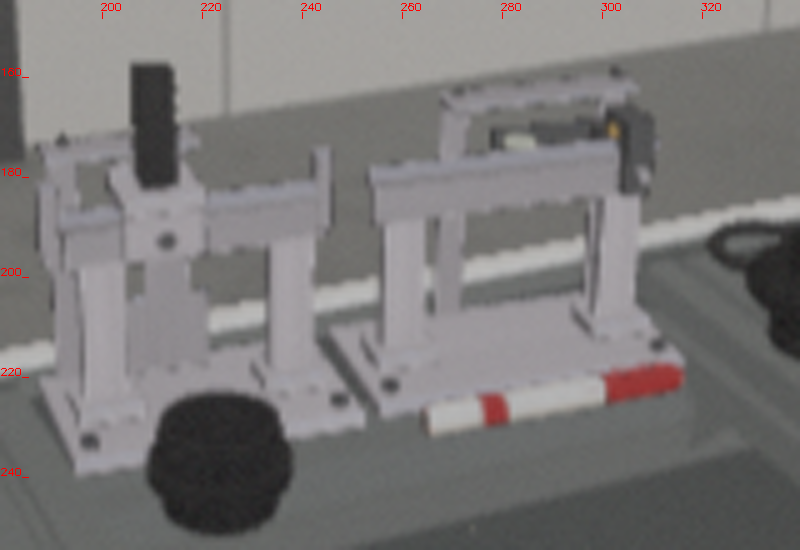

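View pics/si1.png

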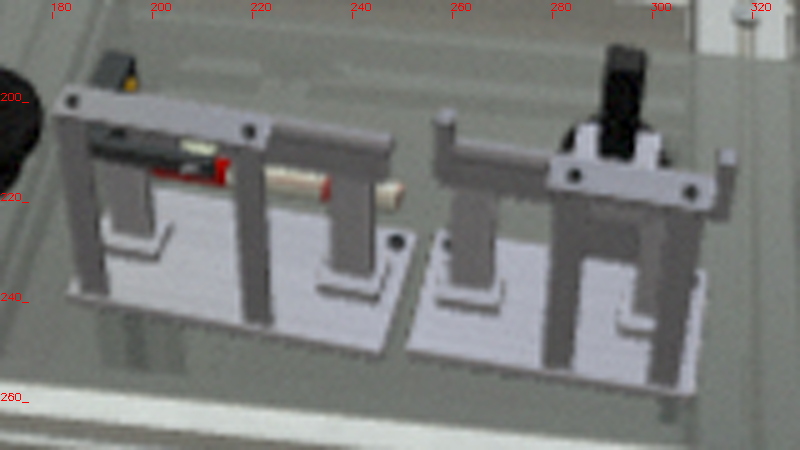

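```bash
python3 - <<'E'
from h import *
s=load("scene0.npz");d=load("side0.npz")
P={"lugtop":((320,147),(445,112)),"Bnear":((376,170),(393,138)),"posttop":((152,66),(625,48)),"lug0":((47,183),(728,152)),"Bkeepbolt1":((460,95),(249,131)),"Bkeepbolt2":((616,72),(72,101)),"Akeepbolt":((62,140),(690,191)),"Akeepbolt2":((183,125),(573,175))}
for k,(a,b) in P.items():
    p,e=tri(s,(180+a[0]/5-.4,145+a[1]/5-.4),d,(170+b[0]/5-.4,180+b[1]/5-.4)); print(k,p.round(4),round(e,4))
for k,a in {"AbR":(364,408),"AbL":(78,458),"BbL":(382,408),"BbR":(683,350),"boltA1":(90,440),"boltA2":(340,399),"boltB1":(390,384),"boltB2":(657,345)}.items():
    print(k,onplane(s,180+a[0]/5-.4,145+a[1]/5-.4,0.008).round(4))
for k,a in {"A":(693,391),"A2":(408,346),"B":(380,348),"B2":(70,292),"boltA":(448,243),"boltB":(397,242)}.items():
    print("side",k,onplane(d,170+a[0]/5-.4,180+a[1]/5-.4,0.008).round(4))
E
```

```text
lugtop [0.5048 0.2737 0.1204] 0.0002
Bnear [0.5292 0.2741 0.1042] 0.0051
posttop [0.4319 0.2766 0.167 ] 0.0016
lug0 [0.3862 0.2824 0.1202] 0.0007
Bkeepbolt1 [0.5846 0.2983 0.123 ] 0.0003
Bkeepbolt2 [0.6619 0.2914 0.125 ] 0.0015
Akeepbolt [0.402  0.312  0.1251] 0.0006
Akeepbolt2 [0.4519 0.3075 0.125 ] 0.006
AbR [0.512  0.2396 0.008 ]
AbL [0.3844 0.2494 0.008 ]
BbL [0.5193 0.2365 0.008 ]
BbR [0.671  0.2293 0.008 ]
boltA1 [0.3935 0.2612 0.008 ]
boltA2 [0.5055 0.2508 0.008 ]
boltB1 [0.5316 0.2541 0.008 ]
boltB2 [0.6624 0.2382 0.008 ]
side A [0.3881 0.3186 0.008 ]
side A2 [0.5153 0.309  0.008 ]
side B [0.5276 0.3118 0.008 ]
side B2 [0.6731 0.2968 0.008 ]
side boltA [0.504  0.2444 0.008 ]
side boltB [0.5279 0.2468 0.008 ]
```

arm_command(series=[{"dx": 0.02, "dz": -0.014, "ay": 0.07}, {"dx": 0.06, "dz": -0.042, "ay": 0.2}, {"dx": 0.1, "dz": -0.07, "ay": 0.34}, {"dx": 0.14, "dz": -0.098, "ay": 0.47}, {"dx": 0.18, "dz": -0.126, "ay": 0.61}, {"dx": 0.22, "dz": -0.154, "ay": 0.74}, {"dx": 0.26, "dz": -0.182, "ay": 0.88}, {"dx": 0.3, "dz": -0.21, "ay": 1.02}, {"dx": 0.34, "dz": -0.238, "ay": 1.15}, {"dx": 0.37, "dz": -0.26, "ay": 1.25}])

```text
invalid input
```

```bash
cat >> h.py <<'E'
def st():
    from rig import readout
    s=readout.observe(); R=np.array(s["eef_rot"]);p=np.array(s["tcp_pos"])
    print("t",round(s["t"],2),"p",p.round(4),"zang",np.degrees(np.arctan2(R[1,2],R[0,2])).round(2),"ydir",R[:,1].round(4),"zz",R[2,2].round(4),"w",round(float(s["width"]),4),"F",np.round(s["wrist_force"],2),"T",np.round(s["wrist_torque"],2),"q",np.round(s["q"],1))
    return s,p,R
def snap(n,name):
    from rig import eyes
    f=eyes.grab_frame(n); f={k:np.array(v) for k,v in f.items()}
    np.savez(name+".npz",**f); cv2.imwrite("pics/"+name+".png",f["pixels"]); return f
def to(target,ang):
    s,p,R=st(); d=R.T@(np.array(target)-p)
    cur=np.degrees(np.arctan2(R[1,2],R[0,2])); print("shift",d.round(4),"ay",np.radians(cur-ang).round(4), "R^T down",(R.T@[0,0,-1]).round(4))
E
python3 - <<'E'
from h import *
to([0.5,0.225,0.24],-4.2)
E
```

```text
t 0.15 p [0.1868 0.6221 0.2473] zang 73.28 ydir [-6.0e-04 -1.5e-03 -1.0e+00] zz -0.0016 w 0.0856 F [-0.14 -0.39  0.41] T [-0.01  0.02  0.02] q [68.5  7.1 94.6  0.  78.4 -4.7]
shift [ 0.4142  0.0077 -0.2902] ay 1.3523 R^T down [2.0e-04 1.0e+00 1.6e-03]
```

arm_command(series=[{"dx": 0.02, "dy": 0, "dz": -0.014, "ax": 0, "ay": 0.07, "az": 0, "grip": 1}, {"dx": 0.06, "dy": 0, "dz": -0.042, "ax": 0, "ay": 0.2, "az": 0, "grip": 1}, {"dx": 0.1, "dy": 0, "dz": -0.07, "ax": 0, "ay": 0.34, "az": 0, "grip": 1}, {"dx": 0.14, "dy": 0, "dz": -0.098, "ax": 0, "ay": 0.47, "az": 0, "grip": 1}, {"dx": 0.18, "dy": 0, "dz": -0.126, "ax": 0, "ay": 0.61, "az": 0, "grip": 1}, {"dx": 0.22, "dy": 0, "dz": -0.154, "ax": 0, "ay": 0.74, "az": 0, "grip": 1}, {"dx": 0.26, "dy": 0, "dz": -0.182, "ax": 0, "ay": 0.88, "az": 0, "grip": 1}, {"dx": 0.3, "dy": 0, "dz": -0.21, "ax": 0, "ay": 1.02, "az": 0, "grip": 1}, {"dx": 0.34, "dy": 0, "dz": -0.238, "ax": 0, "ay": 1.15, "az": 0, "grip": 1}, {"dx": 0.37, "dy": 0, "dz": -0.26, "ax": 0, "ay": 1.25, "az": 0, "grip": 1}])

```text
t: 1.15
tcp_pos: [0.4675, 0.2643, 0.2475]
eef_rot: [[0.023, -0.001, 1.0], [-1.0, -0.002, 0.023], [0.002, -1.0, -0.001]]
wrist_force: [0.3, -1.0, -0.9]
width: 0.0854
```

```bash
python3 - <<'E'
from h import *
to([0.5,0.225,0.24],-4.2)
E
```

```text
t 1.15 p [0.4675 0.2643 0.2475] zang 1.32 ydir [-5.0e-04 -1.9e-03 -1.0e+00] zz -0.0006 w 0.0854 F [ 0.34 -1.04 -0.91] T [-0.04  0.04 -0.02] q [ 2.38e+01 -7.20e+00  1.09e+02 -1.00e-01  7.84e+01  2.25e+01]
shift [0.04   0.0075 0.0316] ay 0.0963 R^T down [-1.9e-03  1.0e+00  6.0e-04]
```

arm_command(series=[{"dx": 0.02, "dy": 0.004, "dz": 0.016, "ax": 0, "ay": 0.05, "az": 0, "grip": 1}, {"dx": 0.04, "dy": 0.007, "dz": 0.032, "ax": 0, "ay": 0.096, "az": 0, "grip": 1}, {"dx": 0.04, "dy": 0.007, "dz": 0.032, "ax": 0, "ay": 0.096, "az": 0, "grip": 1}, {"dx": 0.04, "dy": 0.007, "dz": 0.032, "ax": 0, "ay": 0.096, "az": 0, "grip": 1}])

```text
t: 1.55
tcp_pos: [0.5003, 0.2247, 0.2401]
eef_rot: [[-0.074, -0.002, 0.997], [-0.997, -0.002, -0.074], [0.002, -1.0, -0.001]]
wrist_force: [0.1, 0.1, 0.2]
width: 0.0855
```

```bash
python3 - <<'E'
from h import *
st()
f=snap("wrist","w1"); crop(f,56,0,400,230,2,"pics/w1c.png")
E
```

```text
t 1.55 p [0.5003 0.2247 0.2401] zang -4.22 ydir [-0.0016 -0.0018 -1.    ] zz -0.0015 w 0.0855 F [0.11 0.13 0.23] T [ 0.05  0.06 -0.01] q [ 1.86e+01 -5.40e+00  1.08e+02 -1.00e-01  7.75e+01  2.29e+01]
```

View pics/w1c.png

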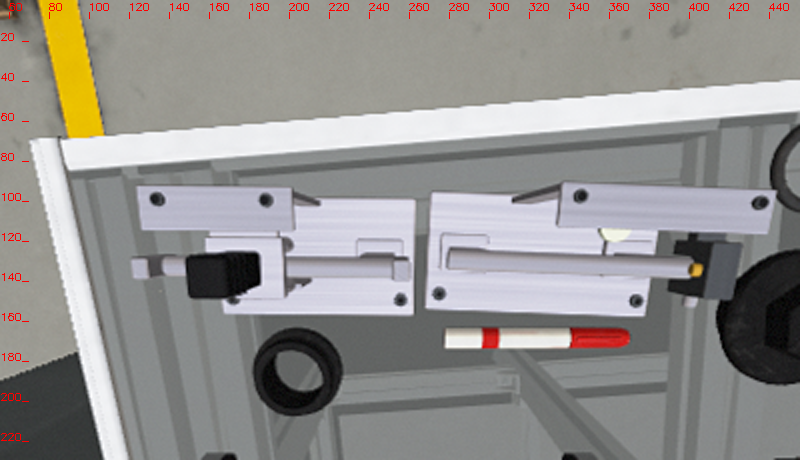

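```bash
python3 - <<'E'
from h import *
f=load("w1.npz"); crop(f,115,85,160,80,5,"pics/w1a.png"); crop(f,265,85,160,80,5,"pics/w1b.png")
E
```

```text
(no output)
```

View pics/w1a.png

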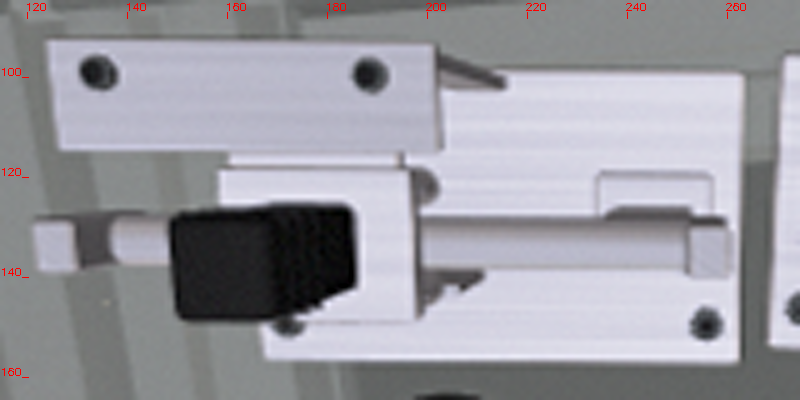

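View pics/w1b.png

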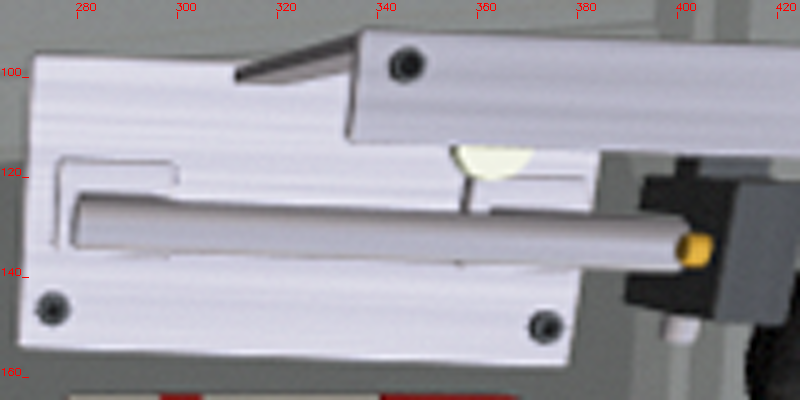

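```bash
python3 - <<'E'
from h import *
f=load("w1.npz")
A=lambda x,y,z: onplane(f,115+x/5-.4,85+y/5-.4,z)
B=lambda x,y,z: onplane(f,265+x/5-.4,85+y/5-.4,z)
l1=A(711,251,.119); l0=A(55,246,.119)
print("lugs",l0.round(4),l1.round(4),np.linalg.norm(l1-l0), np.degrees(np.arctan2(*(l1-l0)[1::-1])))
print("post",A(223,264,.165).round(4),"saddle",A(318,244,.113).round(4))
print("saddle edges",A(219,244,.113).round(4),A(418,244,.113).round(4))
print("keepA end",A(440,95,.122).round(4),A(50,95,.122).round(4))
b0=B(78,222,.1);b1=B(650,241,.1)
print("rodB",b0.round(4),b1.round(4),np.degrees(np.arctan2(*(b1-b0)[1::-1])))
print("pin tip/base",B(680,248,.109).round(4),B(712,249,.109).round(4))
print("keepB end",B(348,85,.122).round(4))
for n,p in {"b1":(33,55),"b2":(20,346),"b3":(568,366)}.items(): print(n,B(*p,.008).round(4))
for n,p in {"boltB1":(52,309),"boltB2":(545,327)}.items(): print(n,B(*p,.008).round(4))
for n,p in {"boltA2":(706,324),"aR":(743,72),"aR2":(740,362),"aL":(265,358)}.items(): print(n,A(*p,.008).round(4))
print("kbA",A(97,73,.124).round(4),A(370,75,.124).round(4),"kbB",B(406,65,.124).round(4))
print("roller low edge",B(490,180,.1).round(4))
E
```

```text
lugs [0.386  0.2832 0.119 ] [0.5055 0.2735 0.119 ] 0.11987817598410322 -4.6449615913705395
post [0.4329 0.2802 0.165 ] saddle [0.4323 0.2797 0.113 ]
saddle edges [0.4138 0.2811 0.113 ] [0.4509 0.2783 0.113 ]
keepA end [0.46  0.304 0.122] [0.3918 0.309  0.122 ]
rodB [0.5287 0.276  0.1   ] [0.6404 0.2641 0.1   ] -6.078588194347032
pin tip/base [0.6416 0.2633 0.109 ] [0.6476 0.2626 0.109 ]
keepB end [0.575  0.2972 0.122 ]
b1 [0.5272 0.3133 0.008 ]
b2 [0.5193 0.2392 0.008 ]
b3 [0.667  0.2229 0.008 ]
boltB1 [0.5285 0.2485 0.008 ]
boltB2 [0.6603 0.2339 0.008 ]
boltA2 [0.5025 0.2464 0.008 ]
aR [0.5167 0.3099 0.008 ]
aR2 [0.511  0.2354 0.008 ]
aL [0.3827 0.246  0.008 ]
kbA [0.4016 0.3119 0.124 ] [0.4487 0.3081 0.124 ] kbB [0.5844 0.2997 0.124 ]
roller low edge [0.6087 0.2781 0.1   ]
```

```bash
python3 - <<'E'
from h import *
f=load("w1.npz")
A=lambda x,y,z: onplane(f,115+x/5-.4,85+y/5-.4,z)
# rod silhouettes by gradient along columns
g=cv2.cvtColor(f["pixels"],cv2.COLOR_BGR2GRAY).astype(int)
for u in (215,225,235,245,283,295,310,330,350,380,390):
    print(u,g[118:146,u].tolist())
print(A(560,242,.1).round(4),A(450,243,.1).round(4))
to([.4328,.2798,.24],-4.64); to([.4328,.2798,.149],-4.64)
E
```

```text
215 [210, 210, 206, 217, 216, 208, 214, 212, 212, 219, 143, 116, 133, 153, 167, 177, 187, 188, 186, 184, 176, 206, 212, 211, 212, 215, 214, 214]
225 [214, 211, 208, 216, 216, 209, 215, 215, 211, 219, 154, 118, 129, 149, 162, 179, 187, 186, 185, 185, 176, 206, 214, 215, 213, 216, 216, 214]
235 [215, 161, 179, 205, 212, 216, 215, 214, 218, 205, 131, 113, 127, 148, 159, 174, 185, 189, 187, 183, 179, 209, 216, 217, 215, 216, 216, 216]
245 [219, 170, 173, 203, 210, 212, 214, 218, 136, 95, 83, 109, 125, 144, 157, 171, 185, 186, 186, 183, 183, 210, 216, 220, 217, 216, 216, 215]
283 [203, 210, 212, 212, 216, 148, 89, 115, 142, 159, 173, 179, 178, 182, 184, 179, 169, 213, 207, 206, 212, 217, 219, 212, 213, 214, 208, 209]
295 [204, 209, 210, 216, 213, 199, 111, 100, 127, 150, 168, 175, 177, 179, 183, 185, 178, 178, 190, 205, 211, 215, 216, 213, 210, 214, 210, 205]
310 [211, 215, 220, 215, 215, 221, 225, 167, 119, 134, 156, 171, 176, 178, 179, 183, 183, 171, 205, 207, 207, 214, 216, 218, 212, 210, 212, 209]
330 [212, 212, 218, 220, 211, 213, 222, 226, 145, 119, 136, 156, 173, 178, 180, 179, 182
[... 376 characters left out ...]
, 100, 99, 99, 103, 85, 114, 129, 143, 161, 181, 187, 184, 182, 183, 173, 91, 50, 42, 39, 31, 29, 47]
[0.476 0.276 0.1  ] [0.4544 0.2774 0.1   ]
t 1.6 p [0.5001 0.2253 0.2403] zang -4.16 ydir [-0.0012 -0.0016 -1.    ] zz -0.0011 w 0.0855 F [-0.24  0.05  0.64] T [-0.02 -0.    0.04] q [ 1.87e+01 -5.40e+00  1.08e+02 -1.00e-01  7.75e+01  2.29e+01]
shift [-0.0495  0.0003 -0.0711] ay 0.0083 R^T down [-0.0017  1.      0.0011]
t 1.6 p [0.5001 0.2253 0.2403] zang -4.16 ydir [-0.0012 -0.0016 -1.    ] zz -0.0011 w 0.0855 F [-0.24  0.05  0.64] T [-0.02 -0.    0.04] q [ 1.87e+01 -5.40e+00  1.08e+02 -1.00e-01  7.75e+01  2.29e+01]
shift [-0.0496  0.0913 -0.071 ] ay 0.0083 R^T down [-0.0017  1.      0.0011]
```

```bash
python3 - <<'E'
from h import *
f=load("w1.npz")
a=[onplane(f,u,v,.1) for u,v in ((215,133.4),(225,133.4),(235,133.3))]
b=[onplane(f,u,v,.1) for u,v in ((310,130.4),(330,131.3),(350,132.1),(390,133.3))]
print(np.round(a,4).tolist()); print(np.round(b,4).tolist())
p=np.polyfit([x[0] for x in b],[x[1] for x in b],1); print(p,np.degrees(np.arctan(p[0])),np.polyval(p,[.5287,.55,.5983,.63]))
E
```

```text
[[0.4646, 0.2765, 0.1], [0.4744, 0.2757, 0.1], [0.4842, 0.2751, 0.1]]
[[0.5577, 0.2725, 0.1], [0.5772, 0.2702, 0.1], [0.5968, 0.268, 0.1], [0.6359, 0.2639, 0.1]]
[-0.10910498  0.33322677] -6.226625644744382 [0.27554297 0.27321903 0.26794926 0.26449064]
```

arm_command(series=[{"dx": -0.025, "dy": 0, "dz": -0.035, "ax": 0, "ay": 0.004, "az": 0, "grip": 1}, {"dx": -0.0495, "dy": 0, "dz": -0.071, "ax": 0, "ay": 0.008, "az": 0, "grip": 1}, {"dx": -0.0495, "dy": 0.01, "dz": -0.071, "ax": 0, "ay": 0.008, "az": 0, "grip": 1}, {"dx": -0.0495, "dy": 0.03, "dz": -0.071, "ax": 0, "ay": 0.008, "az": 0, "grip": 1}, {"dx": -0.0495, "dy": 0.05, "dz": -0.071, "ax": 0, "ay": 0.008, "az": 0, "grip": 1}, {"dx": -0.0495, "dy": 0.07, "dz": -0.071, "ax": 0, "ay": 0.008, "az": 0, "grip": 1}, {"dx": -0.0495, "dy": 0.085, "dz": -0.071, "ax": 0, "ay": 0.008, "az": 0, "grip": 1}, {"dx": -0.0495, "dy": 0.091, "dz": -0.071, "ax": 0, "ay": 0.008, "az": 0, "grip": 1}, {"dx": -0.0495, "dy": 0.091, "dz": -0.071, "ax": 0, "ay": 0.008, "az": 0, "grip": 1}])

```text
t: 2.5
tcp_pos: [0.4322, 0.2796, 0.1484]
eef_rot: [[-0.08, -0.003, 0.997], [-0.997, -0.003, -0.08], [0.003, -1.0, -0.003]]
wrist_force: [-0.2, 0.4, -0.1]
width: 0.0853
```

```bash
python3 - <<'E'
from h import *
to([.4328,.2798,.149],-4.64)
f=snap("scene","s2"); crop(f,180,120,160,110,5,"pics/s2c.png")
f=snap("side","d2"); crop(f,170,150,160,110,5,"pics/d2c.png")
E
```

```text
t 2.5 p [0.4322 0.2796 0.1484] zang -4.59 ydir [-0.0028 -0.0025 -1.    ] zz -0.0026 w 0.0853 F [-0.16  0.35 -0.11] T [0.01 0.04 0.03] q [ 2.700e+01 -5.200e+00  1.169e+02 -1.000e-01  6.840e+01  3.160e+01]
shift [-0.0003 -0.0006  0.0006] ay 0.0009 R^T down [-0.0028  1.      0.0026]
```

View pics/s2c.png

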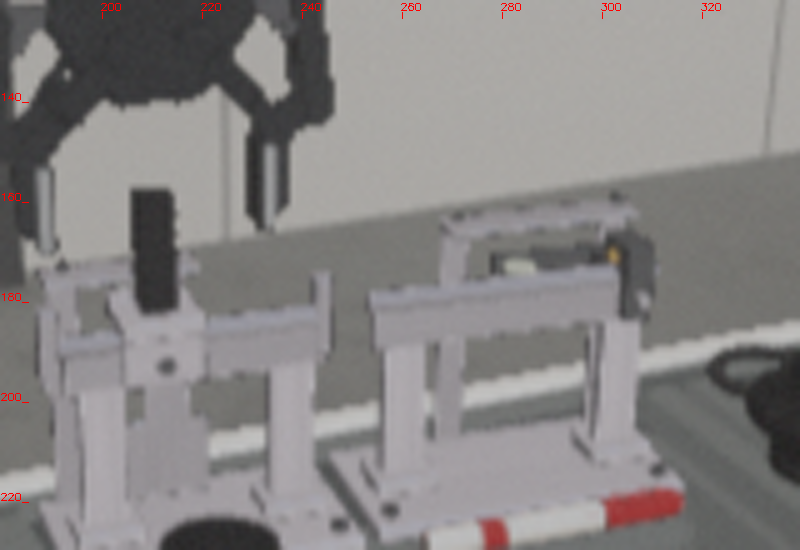

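View pics/d2c.png

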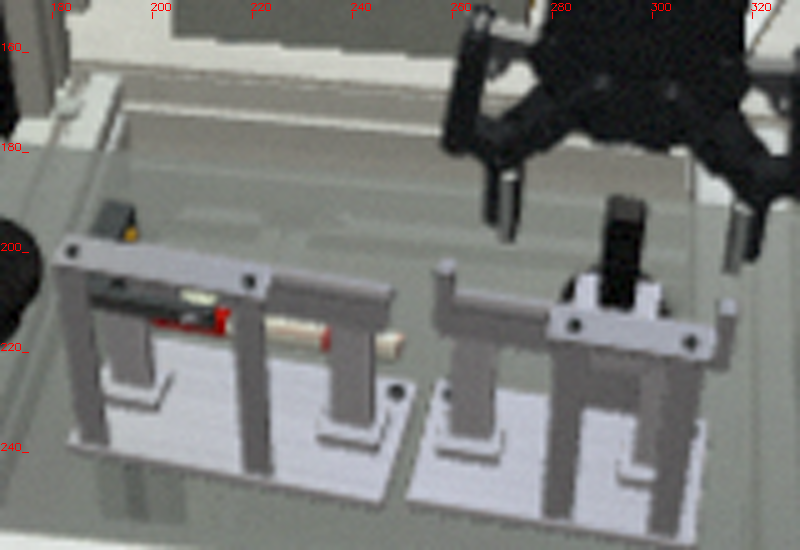

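arm_command(series=[{"dx": 0, "dy": 0, "dz": 0.0005, "ax": 0, "ay": 0, "az": 0, "grip": -0.4}, {"dx": 0, "dy": 0, "dz": 0.0005, "ax": 0, "ay": 0, "az": 0, "grip": -0.5}, {"dx": 0, "dy": 0, "dz": 0.0005, "ax": 0, "ay": 0, "az": 0, "grip": -0.6}, {"dx": 0, "dy": 0, "dz": 0.0005, "ax": 0, "ay": 0, "az": 0, "grip": -0.8}, {"dx": 0, "dy": 0, "dz": 0.0005, "ax": 0, "ay": 0, "az": 0, "grip": -1}, {"dx": 0, "dy": 0, "dz": 0.0005, "ax": 0, "ay": 0, "az": 0, "grip": -1}, {"dx": 0, "dy": 0, "dz": 0.0005, "ax": 0, "ay": 0, "az": 0, "grip": -1}], newtons=50)

```text
t: 3.3
tcp_pos: [0.4336, 0.28, 0.1503]
eef_rot: [[-0.08, -0.0, 0.997], [-0.997, -0.001, -0.08], [0.001, -1.0, -0.0]]
wrist_force: [-1.3, -0.5, 1.9]
width: 0.0153
```

```bash
python3 - <<'E'
from h import *
to([.4328,.2798,.149],-4.64)
E
```

```text
t 3.3 p [0.4336 0.28   0.1503] zang -4.61 ydir [-4.0e-04 -1.1e-03 -1.0e+00] zz -0.0003 w 0.0153 F [-1.3  -0.54  1.86] T [-0.01  0.19  0.02] q [ 26.9  -5.2 116.8  -0.   68.5  31.5]
shift [ 0.0002  0.0013 -0.0008] ay 0.0005 R^T down [-1.1e-03  1.0e+00  3.0e-04]
```

arm_command(series=[{"dx": 0, "dy": -0.0003, "dz": 0.003, "ax": 0, "ay": 0, "az": 0, "grip": -1}, {"dx": 0, "dy": -0.0003, "dz": 0.009, "ax": 0, "ay": 0, "az": 0, "grip": -1}, {"dx": 0, "dy": -0.0003, "dz": 0.015, "ax": 0, "ay": 0, "az": 0, "grip": -1}, {"dx": 0, "dy": -0.0003, "dz": 0.021, "ax": 0, "ay": 0, "az": 0, "grip": -1}, {"dx": 0, "dy": -0.0003, "dz": 0.027, "ax": 0, "ay": 0, "az": 0, "grip": -1}, {"dx": 0, "dy": -0.0003, "dz": 0.033, "ax": 0, "ay": 0, "az": 0, "grip": -1}, {"dx": 0, "dy": -0.0003, "dz": 0.039, "ax": 0, "ay": 0, "az": 0, "grip": -1}, {"dx": 0, "dy": -0.0003, "dz": 0.043, "ax": 0, "ay": 0, "az": 0, "grip": -1}, {"dx": 0, "dy": -0.0003, "dz": 0.044, "ax": 0, "ay": 0, "az": 0, "grip": -1}])

```text
t: 4.2
tcp_pos: [0.478, 0.2763, 0.1504]
eef_rot: [[-0.081, -0.0, 0.997], [-0.997, -0.001, -0.081], [0.001, -1.0, -0.0]]
wrist_force: [0.0, 0.4, -1.4]
width: 0.0152
```

```bash
python3 - <<'E'
from h import *
s,p,R=st()
O=np.array([.4497,.278]);a=np.radians(-4.64);d=p[:2]-O
print("railA x,y",d@[np.cos(a),np.sin(a)],d@[-np.sin(a),np.cos(a)])
f=snap("wrist","w3"); crop(f,106,30,300,200,2.6,"pics/w3c.png")
f=snap("side","d3"); crop(f,170,150,160,110,5,"pics/d3c.png")
E
```

```text
t 4.2 p [0.478  0.2763 0.1504] zang -4.63 ydir [-2.0e-04 -1.3e-03 -1.0e+00] zz -0.0001 w 0.0152 F [ 0.01  0.38 -1.43] T [ 0.07  0.16 -0.02] q [ 2.450e+01 -5.000e-01  1.123e+02 -1.000e-01  6.830e+01  2.910e+01]
railA x,y 0.02838563992062559 0.0005585858218016292
```

View pics/w3c.png

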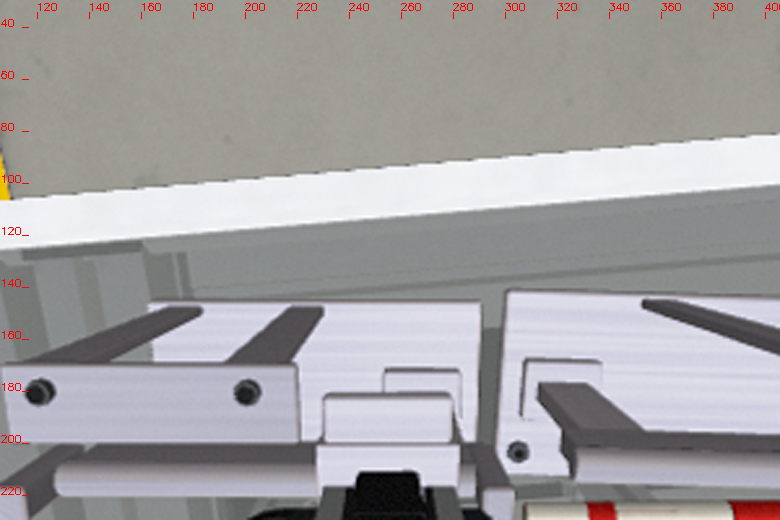

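View pics/d3c.png

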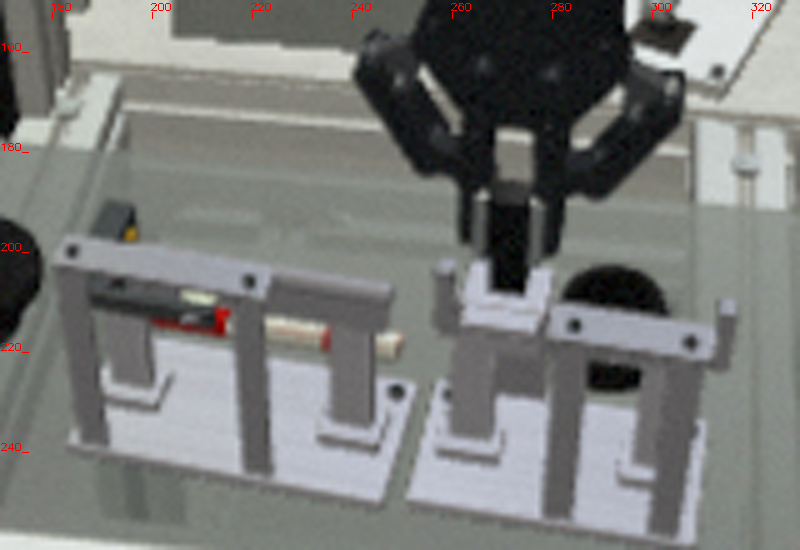

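arm_command(series=[{"dx": 0, "dy": 0, "dz": 0.0015, "ax": 0, "ay": 0, "az": 0, "grip": -1}, {"dx": 0, "dy": 0, "dz": 0.003, "ax": 0, "ay": 0, "az": 0, "grip": -1}, {"dx": 0.0008, "dy": 0, "dz": 0.003, "ax": 0, "ay": 0, "az": 0, "grip": -1}, {"dx": 0.0015, "dy": 0, "dz": 0.003, "ax": 0, "ay": 0, "az": 0, "grip": -1}, {"dx": 0.0015, "dy": 0, "dz": 0.003, "ax": 0, "ay": 0, "az": 0, "grip": -1}])

```text
t: 4.8
tcp_pos: [0.4807, 0.2747, 0.1504]
eef_rot: [[-0.081, 0.0, 0.997], [-0.997, -0.001, -0.081], [0.001, -1.0, 0.0]]
wrist_force: [0.5, 0.4, -3.2]
width: 0.0152
```

```bash
cat >> h.py <<'E'
def railA(p):
    O=np.array([.4497,.278]);a=np.radians(-4.64);d=p[:2]-O
    print("railA mm x %.2f y %.2f"%(1e3*d@[np.cos(a),np.sin(a)],1e3*d@[-np.sin(a),np.cos(a)]))
def railB(p):
    O=np.array([.598,.2679]);a=np.radians(-6.2);d=p[:2]-O
    print("railB mm x %.2f y %.2f"%(1e3*d@[np.cos(a),np.sin(a)],1e3*d@[-np.sin(a),np.cos(a)]))
E
python3 - <<'E'
from h import *
s,p,R=st(); railA(p)
E
```

```text
t 4.8 p [0.4807 0.2747 0.1504] zang -4.62 ydir [ 4.e-04 -6.e-04 -1.e+00] zz 0.0005 w 0.0152 F [ 0.5   0.36 -3.17] T [ 0.24 -0.08 -0.01] q [ 24.2  -0.3 112.1  -0.   68.2  28.9]
railA mm x 31.17 y -0.76
```

arm_command(series=[{"dx": 0.0005, "dy": 0, "dz": 0, "ax": 0, "ay": 0, "az": 0, "grip": -1}, {"dx": 0.001, "dy": 0, "dz": 0, "ax": 0, "ay": 0, "az": 0, "grip": -1}, {"dx": 0.001, "dy": 0, "dz": 0, "ax": 0, "ay": 0, "az": 0, "grip": -1}])

```text
t: 5.1
tcp_pos: [0.4807, 0.2744, 0.1504]
eef_rot: [[-0.081, 0.001, 0.997], [-0.997, 0.001, -0.081], [-0.001, -1.0, 0.001]]
wrist_force: [1.4, 5.0, -4.3]
width: 0.015
```

```bash
python3 - <<'E'
from h import *
s,p,R=st(); railA(p)
E
```

```text
t 5.1 p [0.4807 0.2744 0.1504] zang -4.63 ydir [ 0.001   0.0012 -1.    ] zz 0.0009 w 0.015 F [ 1.35  5.02 -4.27] T [ 1.01 -0.22 -0.03] q [ 24.1  -0.4 112.2   0.   68.2  28.8]
railA mm x 31.17 y -1.08
```

arm_command(series=[{"dx": -0.001, "dy": 0, "dz": 0, "ax": 0, "ay": 0, "az": 0, "grip": -1}, {"dx": -0.002, "dy": 0, "dz": 0, "ax": 0, "ay": 0, "az": 0, "grip": -1}, {"dx": -0.0028, "dy": 0, "dz": 0, "ax": 0, "ay": 0, "az": 0, "grip": -1}, {"dx": -0.0028, "dy": 0, "dz": 0, "ax": 0, "ay": 0, "az": 0, "grip": -1}])

```text
t: 5.5
tcp_pos: [0.4809, 0.277, 0.1504]
eef_rot: [[-0.081, 0.001, 0.997], [-0.997, 0.0, -0.081], [-0.0, -1.0, 0.001]]
wrist_force: [0.0, 0.3, -1.5]
width: 0.0152
```

```bash
python3 - <<'E'
from h import *
s,p,R=st(); railA(p)
E
```

```text
t 5.5 p [0.4809 0.277  0.1504] zang -4.63 ydir [ 7.e-04  4.e-04 -1.e+00] zz 0.0007 w 0.0152 F [ 0.    0.3  -1.47] T [-0.03 -0.04 -0.02] q [ 24.4  -0.2 112.    0.   68.2  29. ]
railA mm x 31.16 y 1.48
```

arm_command(series=[{"dx": 0.0012, "dy": 0, "dz": 0, "ax": 0, "ay": 0, "az": 0, "grip": -1}, {"dx": 0.0012, "dy": -0.001, "dz": 0, "ax": 0, "ay": 0, "az": 0, "grip": -1}, {"dx": 0.0012, "dy": -0.005, "dz": 0, "ax": 0, "ay": 0, "az": 0, "grip": -1}, {"dx": 0.0012, "dy": -0.01, "dz": 0, "ax": 0, "ay": 0, "az": 0, "grip": -1}, {"dx": 0.0012, "dy": -0.016, "dz": 0, "ax": 0, "ay": 0, "az": 0, "grip": -1}, {"dx": 0.0012, "dy": -0.022, "dz": 0, "ax": 0, "ay": 0, "az": 0, "grip": -1}, {"dx": 0.0012, "dy": -0.028, "dz": 0, "ax": 0, "ay": 0, "az": 0, "grip": -1}, {"dx": 0.0012, "dy": -0.034, "dz": 0, "ax": 0, "ay": 0, "az": 0, "grip": -1}, {"dx": 0.0012, "dy": -0.039, "dz": 0, "ax": 0, "ay": 0, "az": 0, "grip": -1}, {"dx": 0.0012, "dy": -0.039, "dz": 0, "ax": 0, "ay": 0, "az": 0, "grip": -1}])

```text
t: 6.5
tcp_pos: [0.4813, 0.276, 0.1906]
eef_rot: [[-0.081, 0.002, 0.997], [-0.997, 0.001, -0.081], [-0.001, -1.0, 0.002]]
wrist_force: [1.0, 0.1, -2.1]
width: 0.0149
```

```bash
python3 - <<'E'
from h import *
s,p,R=st(); railA(p)
O=np.array([.598,.2679]);a=np.radians(-6.2)
e=O+np.array([np.cos(a),np.sin(a)])*-.048+np.array([-np.sin(a),np.cos(a)])*.0003
print(e); to([*e,p[2]],-6.2)
f=snap("wrist","w4"); crop(f,106,80,300,200,2.6,"pics/w4c.png")
E
```

```text
t 6.5 p [0.4813 0.276  0.1906] zang -4.63 ydir [ 0.0024  0.0013 -1.    ] zz 0.0023 w 0.0149 F [ 1.03  0.08 -2.07] T [ 0.   -0.02  0.  ] q [ 24.3  -2.5 110.2   0.   72.2  28.9]
railA mm x 31.64 y 0.56
[0.55031315 0.27338221]
t 6.5 p [0.4813 0.276  0.1906] zang -4.63 ydir [ 0.0024  0.0013 -1.    ] zz 0.0023 w 0.0149 F [ 1.03  0.08 -2.07] T [ 0.   -0.02  0.  ] q [ 24.3  -2.5 110.2   0.   72.2  28.9]
shift [-0.003   0.0002  0.069 ] ay 0.0275 R^T down [ 0.0015  1.     -0.0023]
```

View pics/w4c.png

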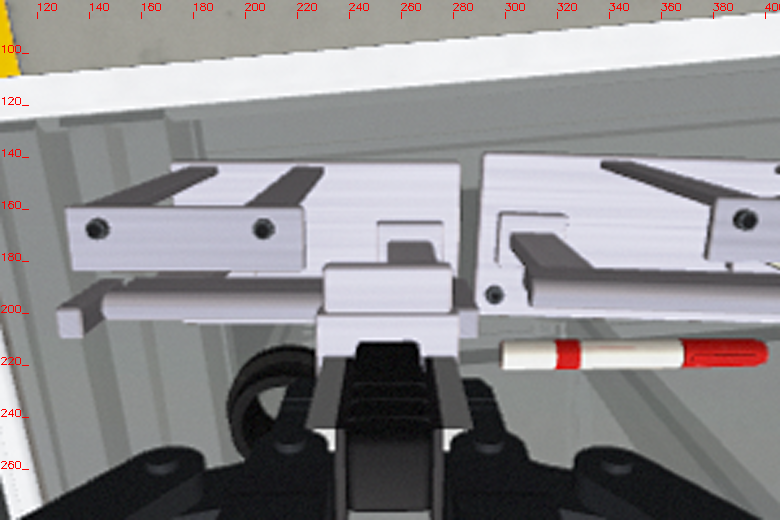

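```bash
python3 - <<'E'
from h import *
f=load("w4.npz"); g=cv2.cvtColor(f["pixels"],cv2.COLOR_BGR2GRAY).astype(int)
for u in (180,195,210,220,320,335,350,365,380,395): print(u,g[185:208,u].tolist())
E
```

```text
180 [92, 96, 83, 82, 81, 82, 81, 97, 120, 134, 152, 164, 170, 179, 185, 185, 187, 182, 218, 136, 136, 143, 143]
195 [216, 166, 94, 79, 83, 82, 82, 95, 122, 132, 149, 160, 171, 182, 186, 188, 189, 185, 218, 151, 107, 103, 107]
210 [212, 163, 93, 80, 85, 84, 80, 97, 120, 130, 146, 160, 172, 181, 189, 188, 188, 186, 219, 148, 102, 103, 106]
220 [214, 166, 95, 79, 81, 83, 79, 94, 121, 131, 146, 159, 171, 181, 190, 188, 189, 188, 221, 160, 119, 118, 117]
320 [83, 85, 89, 111, 132, 148, 163, 176, 184, 183, 184, 187, 189, 186, 217, 223, 201, 131, 123, 136, 119, 120, 119]
335 [82, 83, 82, 103, 120, 140, 156, 171, 181, 183, 182, 186, 189, 181, 217, 223, 228, 122, 111, 118, 119, 112, 107]
350 [82, 83, 84, 91, 113, 129, 145, 161, 176, 180, 184, 185, 187, 186, 196, 220, 224, 189, 141, 128, 141, 142, 143]
365 [77, 82, 83, 80, 104, 118, 138, 152, 168, 178, 183, 185, 185, 187, 188, 219, 221, 235, 158, 137, 142, 141, 144]
380 [83, 79, 83, 79, 93, 116, 130, 144, 160, 177, 179, 184, 186, 184, 184, 203, 220, 225, 172, 142, 141, 144, 122]
395 [94, 77, 82, 80, 84, 105, 122, 136, 152, 168, 178, 185, 187, 185, 185, 187, 215, 222, 208, 152, 142, 118, 101]
```

```bash
python3 - <<'E'
from h import *
f=load("w4.npz")
A=np.array([onplane(f,u,v,.102) for u,v in ((180,197.3),(200,197.3),(220,197.3))])
B=np.array([onplane(f,u,v,.102) for u,v in ((320,193.05),(335,193.4),(350,193.85),(365,194.2),(380,194.65),(395,195.15))])
pa=np.polyfit(A[:,0],A[:,1],1);pb=np.polyfit(B[:,0],B[:,1],1)
print(np.degrees(np.arctan([pa[0],pb[0]])),A[1],B[2])
print("A at .481",np.polyval(pa,.481),A.mean(0)[1]+np.tan(np.radians(-4.64))*(.481-A.mean(0)[0]),"B at .5503",np.polyval(pb,.5503))
# near end of B rod, from lower-edge corner
print(onplane(f,106+532/2.6,80+288/2.6,.102))
E
```

```text
[-4.65481557 -6.30925383] [0.4353286  0.27938282 0.102     ] [0.56152175 0.27215601 0.102     ]
A at .481 0.2756642080883258 0.2756760955320286 B at .5503 0.2734042901852293
[0.52854718 0.27754335 0.102     ]
```

arm_command(series=[{"dx": 0, "dy": 0, "dz": 0.006, "ax": -0.002, "ay": 0.003, "az": -0.0015, "grip": -1}, {"dx": -0.001, "dy": 0, "dz": 0.016, "ax": -0.002, "ay": 0.007, "az": -0.0015, "grip": -1}, {"dx": -0.001, "dy": 0, "dz": 0.026, "ax": -0.002, "ay": 0.011, "az": -0.0015, "grip": -1}, {"dx": -0.0015, "dy": 0, "dz": 0.036, "ax": -0.002, "ay": 0.015, "az": -0.0015, "grip": -1}, {"dx": -0.002, "dy": 0, "dz": 0.046, "ax": -0.002, "ay": 0.019, "az": -0.0015, "grip": -1}, {"dx": -0.0025, "dy": 0, "dz": 0.056, "ax": -0.002, "ay": 0.023, "az": -0.0015, "grip": -1}, {"dx": -0.003, "dy": 0, "dz": 0.064, "ax": -0.002, "ay": 0.028, "az": -0.0015, "grip": -1}, {"dx": -0.003, "dy": 0, "dz": 0.069, "ax": -0.002, "ay": 0.028, "az": -0.0015, "grip": -1}, {"dx": -0.003, "dy": 0, "dz": 0.069, "ax": -0.002, "ay": 0.028, "az": -0.0015, "grip": -1}, {"dx": -0.003, "dy": 0, "dz": 0.069, "ax": -0.002, "ay": 0.028, "az": -0.0015, "grip": -1}])

```text
t: 7.55
tcp_pos: [0.5499, 0.2733, 0.1899]
eef_rot: [[-0.109, -0.001, 0.994], [-0.994, -0.001, -0.109], [0.001, -1.0, -0.001]]
wrist_force: [-0.9, -0.0, -1.9]
width: 0.0154
```

```bash
python3 - <<'E'
from h import *
to([.5504,.2734,.19],-6.25)
f=snap("wrist","w5"); crop(f,106,80,300,200,2.6,"pics/w5c.png")
f=snap("scene","s5"); crop(f,180,120,160,110,5,"pics/s5c.png")
E
```

```text
t 7.55 p [0.5499 0.2733 0.1899] zang -6.23 ydir [-1.1e-03 -5.0e-04 -1.0e+00] zz -0.001 w 0.0154 F [-0.87 -0.04 -1.89] T [0.04 0.07 0.02] q [ 21.4   5.1 102.5  -0.   72.5  27.7]
shift [-0.0002 -0.0001  0.0005] ay 0.0003 R^T down [-6.e-04  1.e+00  1.e-03]
```

View pics/w5c.png

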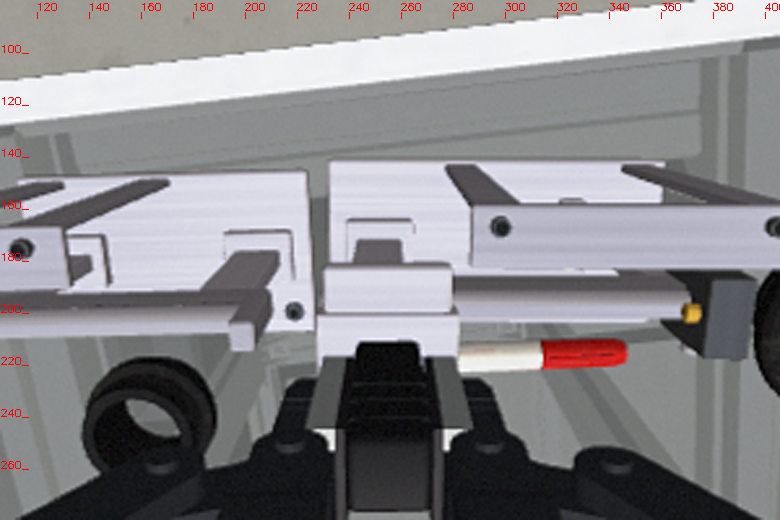

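View pics/s5c.png

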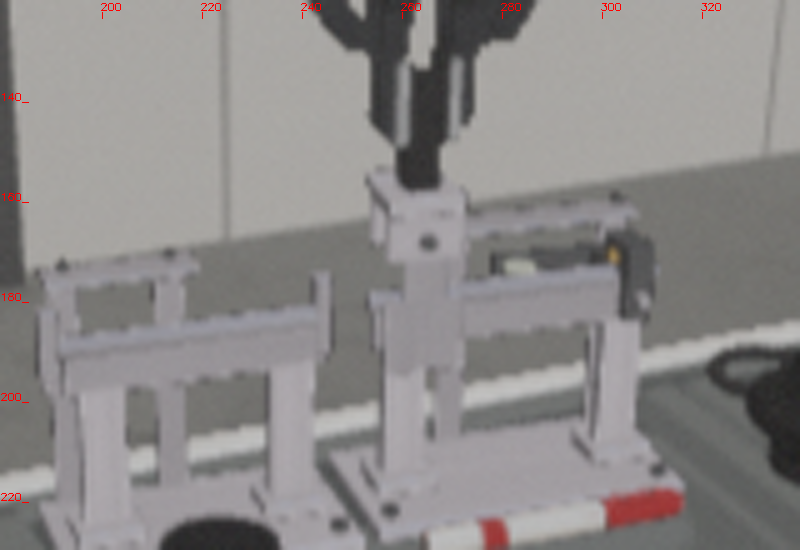

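```bash
python3 - <<'E'
from h import *
f=load("w5.npz"); g=cv2.cvtColor(f["pixels"],cv2.COLOR_BGR2GRAY).astype(int)
for u in (290,305,320,335,350): print(u,g[187:208,u].tolist())
def edges(col):
    pass
for v in (197.3,198.3): 
  B=np.array([onplane(f,u,v,.102) for u in (290,320,350)]); print(B.round(4).tolist())
E
```

```text
290 [78, 81, 82, 80, 90, 114, 126, 142, 154, 175, 179, 183, 183, 184, 188, 199, 186, 147, 139, 133, 144]
305 [78, 80, 82, 81, 90, 110, 126, 137, 156, 172, 178, 183, 184, 184, 185, 198, 211, 134, 114, 126, 129]
320 [77, 80, 83, 82, 88, 110, 123, 135, 153, 169, 177, 189, 188, 186, 185, 199, 208, 134, 116, 115, 108]
335 [77, 78, 81, 84, 86, 110, 124, 137, 149, 166, 178, 188, 188, 186, 185, 197, 214, 152, 139, 143, 143]
350 [79, 82, 84, 80, 86, 109, 126, 133, 145, 164, 177, 189, 189, 186, 184, 198, 217, 155, 141, 128, 104]
[[0.5791, 0.2698, 0.102], [0.6042, 0.267, 0.102], [0.6293, 0.2643, 0.102]]
[[0.5791, 0.2689, 0.102], [0.6042, 0.2662, 0.102], [0.6293, 0.2634, 0.102]]
```

arm_command(series=[{"dx": -0.0002, "dy": 0.003, "dz": 0.0005, "ax": 0.001, "ay": 0, "az": 0, "grip": -1}, {"dx": -0.0002, "dy": 0.008, "dz": 0.0005, "ax": 0.001, "ay": 0, "az": 0, "grip": -1}, {"dx": -0.0002, "dy": 0.013, "dz": 0.0005, "ax": 0.001, "ay": 0, "az": 0, "grip": -1}, {"dx": -0.0002, "dy": 0.017, "dz": 0.0005, "ax": 0.001, "ay": 0, "az": 0, "grip": -1}, {"dx": -0.0002, "dy": 0.019, "dz": 0.0005, "ax": 0.001, "ay": 0, "az": 0, "grip": -1}, {"dx": -0.0002, "dy": 0.021, "dz": 0.0005, "ax": 0.001, "ay": 0, "az": 0, "grip": -1}, {"dx": -0.0002, "dy": 0.0225, "dz": 0.0005, "ax": 0.001, "ay": 0, "az": 0, "grip": -1}, {"dx": -0.0002, "dy": 0.0235, "dz": 0.0005, "ax": 0.001, "ay": 0, "az": 0, "grip": -1}, {"dx": -0.0002, "dy": 0.0235, "dz": 0.0005, "ax": 0.001, "ay": 0, "az": 0, "grip": -1}])

```text
t: 8.55
tcp_pos: [0.5502, 0.2734, 0.1665]
eef_rot: [[-0.108, 0.0, 0.994], [-0.994, -0.001, -0.108], [0.001, -1.0, 0.0]]
wrist_force: [-0.5, -1.1, -2.0]
width: 0.0152
```

```bash
python3 - <<'E'
from h import *
to([.5504,.2734,.1504],-6.25)
E
```

```text
t 8.55 p [0.5502 0.2734 0.1665] zang -6.22 ydir [ 1.e-04 -6.e-04 -1.e+00] zz 0.0002 w 0.0152 F [-0.53 -1.11 -1.99] T [-0.    0.01 -0.02] q [ 21.4   6.3 103.5  -0.   70.2  27.7]
shift [0.     0.0161 0.0002] ay 0.0005 R^T down [-6.e-04  1.e+00 -2.e-04]
```

arm_command(series=[{"dx": 0, "dy": 0.002, "dz": 0, "ax": 0, "ay": 0, "az": 0, "grip": -1}, {"dx": 0, "dy": 0.005, "dz": 0, "ax": 0, "ay": 0, "az": 0, "grip": -1}, {"dx": 0, "dy": 0.008, "dz": 0, "ax": 0, "ay": 0, "az": 0, "grip": -1}, {"dx": 0, "dy": 0.011, "dz": 0, "ax": 0, "ay": 0, "az": 0, "grip": -1}, {"dx": 0, "dy": 0.013, "dz": 0, "ax": 0, "ay": 0, "az": 0, "grip": -1}, {"dx": 0, "dy": 0.0145, "dz": 0, "ax": 0, "ay": 0, "az": 0, "grip": -1}, {"dx": 0, "dy": 0.0155, "dz": 0, "ax": 0, "ay": 0, "az": 0, "grip": -1}, {"dx": 0, "dy": 0.0155, "dz": 0, "ax": 0, "ay": 0, "az": 0, "grip": -1}])

```text
t: 9.35
tcp_pos: [0.5501, 0.2734, 0.1508]
eef_rot: [[-0.108, -0.0, 0.994], [-0.994, -0.001, -0.108], [0.001, -1.0, -0.0]]
wrist_force: [0.2, -0.3, -2.1]
width: 0.0153
```

```bash
python3 - <<'E'
from h import *
s,p,R=st(); railB(p)
f=snap("scene","s6"); crop(f,180,120,160,110,5,"pics/s6c.png")
f=snap("side","d6"); crop(f,170,150,160,110,5,"pics/d6c.png")
E
```

```text
t 9.35 p [0.5501 0.2734 0.1508] zang -6.22 ydir [-1.e-04 -7.e-04 -1.e+00] zz -0.0001 w 0.0153 F [ 0.2  -0.28 -2.05] T [-0.03 -0.    0.02] q [ 21.4   7.2 104.2  -0.   68.7  27.7]
railB mm x -48.22 y 0.31
```

View pics/s6c.png

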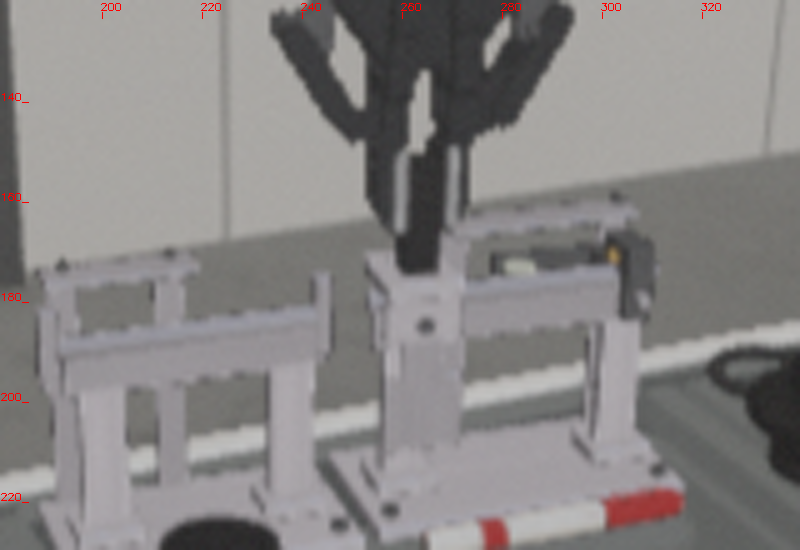

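View pics/d6c.png

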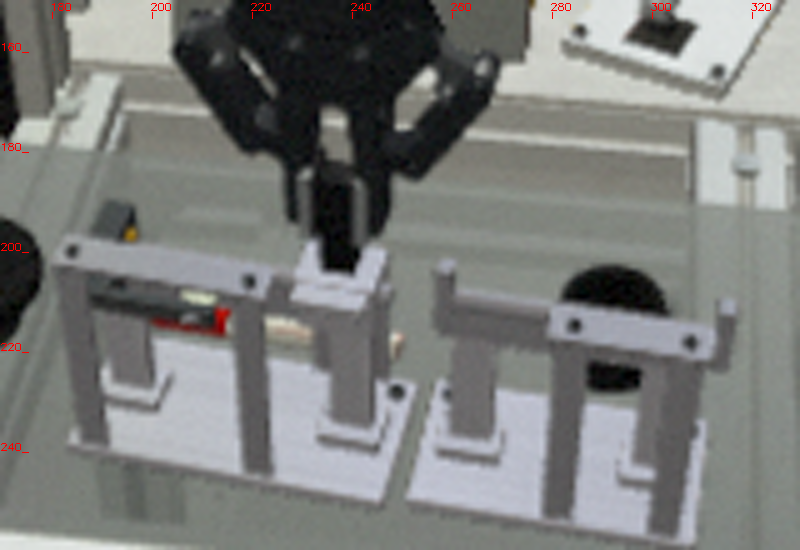

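arm_command(series=[{"dx": 0, "dy": 0.0003, "dz": 0.003, "ax": 0, "ay": 0, "az": 0, "grip": -1}, {"dx": 0, "dy": 0.0003, "dz": 0.008, "ax": 0, "ay": 0, "az": 0, "grip": -1}, {"dx": 0, "dy": 0.0003, "dz": 0.013, "ax": 0, "ay": 0, "az": 0, "grip": -1}, {"dx": 0, "dy": 0.0003, "dz": 0.018, "ax": 0, "ay": 0, "az": 0, "grip": -1}, {"dx": 0, "dy": 0.0003, "dz": 0.023, "ax": 0, "ay": 0, "az": 0, "grip": -1}, {"dx": 0, "dy": 0.0003, "dz": 0.028, "ax": 0, "ay": 0, "az": 0, "grip": -1}, {"dx": 0, "dy": 0.0003, "dz": 0.032, "ax": 0, "ay": 0, "az": 0, "grip": -1}, {"dx": 0, "dy": 0.0003, "dz": 0.034, "ax": 0, "ay": 0, "az": 0, "grip": -1}, {"dx": 0, "dy": 0.0003, "dz": 0.034, "ax": 0, "ay": 0, "az": 0, "grip": -1}])

```text
t: 10.35
tcp_pos: [0.5843, 0.2697, 0.1508]
eef_rot: [[-0.109, 0.0, 0.994], [-0.994, -0.001, -0.109], [0.001, -1.0, 0.0]]
wrist_force: [0.1, 0.1, -2.9]
width: 0.0155
```

```bash
python3 - <<'E'
from h import *
s,p,R=st(); railB(p)
f=snap("wrist","w7"); crop(f,156,100,240,180,3.3,"pics/w7c.png")
E
```

```text
t 10.35 p [0.5843 0.2697 0.1508] zang -6.23 ydir [ 2.e-04 -6.e-04 -1.e+00] zz 0.0003 w 0.0155 F [ 0.12  0.14 -2.88] T [ 0.03 -0.01 -0.01] q [ 20.   10.7 100.3  -0.   69.1  26.3]
railB mm x -13.83 y 0.32
```

View pics/w7c.png

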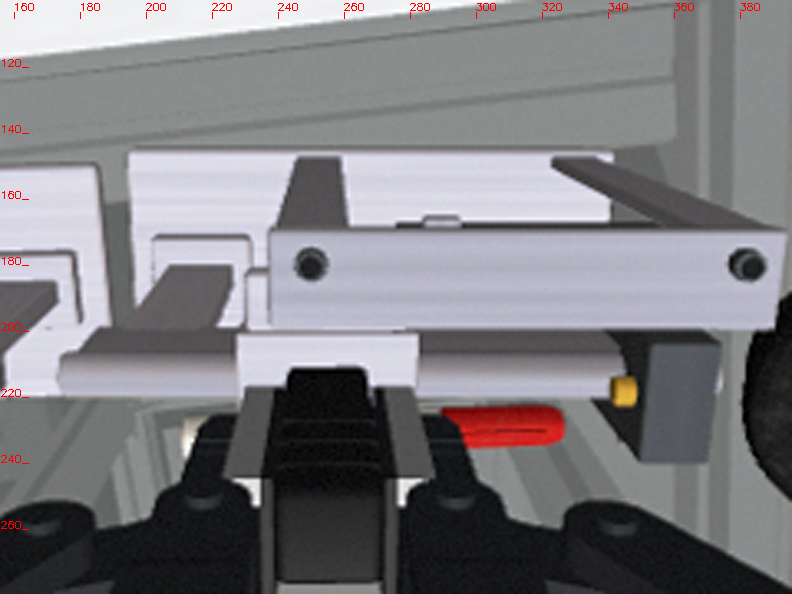

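arm_command(series=[{"dx": 0, "dy": 0, "dz": 0.0015, "ax": 0, "ay": 0, "az": 0, "grip": -1}, {"dx": 0, "dy": 0, "dz": 0.003, "ax": 0, "ay": 0, "az": 0, "grip": -1}, {"dx": 0, "dy": 0, "dz": 0.0045, "ax": 0, "ay": 0, "az": 0, "grip": -1}, {"dx": 0, "dy": 0, "dz": 0.006, "ax": 0, "ay": 0, "az": 0, "grip": -1}, {"dx": 0, "dy": 0, "dz": 0.0075, "ax": 0, "ay": 0, "az": 0, "grip": -1}, {"dx": 0, "dy": 0, "dz": 0.009, "ax": 0, "ay": 0, "az": 0, "grip": -1}, {"dx": 0, "dy": 0, "dz": 0.0105, "ax": 0, "ay": 0, "az": 0, "grip": -1}, {"dx": 0, "dy": 0, "dz": 0.012, "ax": 0, "ay": 0, "az": 0, "grip": -1}])

```text
t: 11.2
tcp_pos: [0.5945, 0.2681, 0.1505]
eef_rot: [[-0.108, -0.004, 0.994], [-0.994, -0.002, -0.108], [0.002, -1.0, -0.004]]
wrist_force: [-6.0, -1.3, 0.5]
width: 0.0147
```

```bash
python3 - <<'E'
from h import *
s,p,R=st(); railB(p)
E
```

```text
t 11.2 p [0.5945 0.2681 0.1505] zang -6.22 ydir [-0.0044 -0.0019 -1.    ] zz -0.0042 w 0.0147 F [-6.   -1.32  0.52] T [-0.47  1.06 -0.09] q [19.6 11.9 98.9 -0.  69.5 25.8]
railB mm x -3.50 y -0.19
```

arm_command(series=[{"dx": -0.0004, "dy": 0, "dz": 0.002, "ax": 0.003, "ay": 0, "az": -0.001, "grip": -1}, {"dx": -0.0004, "dy": 0, "dz": 0.003, "ax": 0.003, "ay": 0, "az": -0.001, "grip": -1}, {"dx": -0.0004, "dy": 0, "dz": 0.004, "ax": 0.003, "ay": 0, "az": -0.001, "grip": -1}, {"dx": -0.0004, "dy": 0, "dz": 0.005, "ax": 0.003, "ay": 0, "az": -0.001, "grip": -1}, {"dx": -0.0004, "dy": 0, "dz": 0.006, "ax": 0.003, "ay": 0, "az": -0.001, "grip": -1}, {"dx": -0.0004, "dy": 0, "dz": 0.007, "ax": 0.003, "ay": 0, "az": -0.001, "grip": -1}, {"dx": -0.0004, "dy": 0, "dz": 0.007, "ax": 0.003, "ay": 0, "az": -0.001, "grip": -1}])

```text
t: 11.9
tcp_pos: [0.6004, 0.2675, 0.1504]
eef_rot: [[-0.108, -0.005, 0.994], [-0.994, -0.004, -0.108], [0.005, -1.0, -0.004]]
wrist_force: [-6.0, -1.7, 1.0]
width: 0.0153
```

```bash
python3 - <<'E'
from h import *
s,p,R=st(); railB(p)
E
```

```text
t 11.9 p [0.6004 0.2675 0.1504] zang -6.22 ydir [-0.0049 -0.0042 -1.    ] zz -0.0044 w 0.0153 F [-6.03 -1.71  1.01] T [-0.36  1.03 -0.07] q [19.4 12.5 98.1 -0.1 69.7 25.7]
railB mm x 2.43 y -0.12
```

arm_command(series=[{"dx": -0.0003, "dy": 0, "dz": 0.0025, "ax": 0.003, "ay": 0, "az": -0.002, "grip": -1}, {"dx": -0.0003, "dy": 0, "dz": 0.004, "ax": 0.003, "ay": 0, "az": -0.002, "grip": -1}, {"dx": -0.0003, "dy": 0, "dz": 0.0055, "ax": 0.003, "ay": 0, "az": -0.002, "grip": -1}, {"dx": -0.0003, "dy": 0, "dz": 0.007, "ax": 0.003, "ay": 0, "az": -0.002, "grip": -1}, {"dx": -0.0003, "dy": 0, "dz": 0.0085, "ax": 0.003, "ay": 0, "az": -0.002, "grip": -1}, {"dx": -0.0003, "dy": 0, "dz": 0.01, "ax": 0.003, "ay": 0, "az": -0.002, "grip": -1}, {"dx": -0.0003, "dy": 0, "dz": 0.0115, "ax": 0.003, "ay": 0, "az": -0.002, "grip": -1}, {"dx": -0.0003, "dy": 0, "dz": 0.013, "ax": 0.003, "ay": 0, "az": -0.002, "grip": -1}, {"dx": -0.0003, "dy": 0, "dz": 0.014, "ax": 0.003, "ay": 0, "az": -0.002, "grip": -1}])

```text
t: 12.8
tcp_pos: [0.613, 0.2662, 0.1504]
eef_rot: [[-0.108, -0.006, 0.994], [-0.994, -0.007, -0.108], [0.008, -1.0, -0.005]]
wrist_force: [-7.0, -1.0, 0.5]
width: 0.0151
```

```bash
python3 - <<'E'
from h import *
s,p,R=st(); railB(p)
f=snap("wrist","w8"); crop(f,156,120,240,180,3.3,"pics/w8c.png")
E
```

```text
t 12.8 p [0.613  0.2662 0.1504] zang -6.21 ydir [-0.0063 -0.0071 -1.    ] zz -0.0055 w 0.0151 F [-6.99 -1.05  0.54] T [-0.22  1.28 -0.01] q [19.  13.9 96.5 -0.3 70.1 25.3]
railB mm x 15.11 y -0.04
```

View pics/w8c.png

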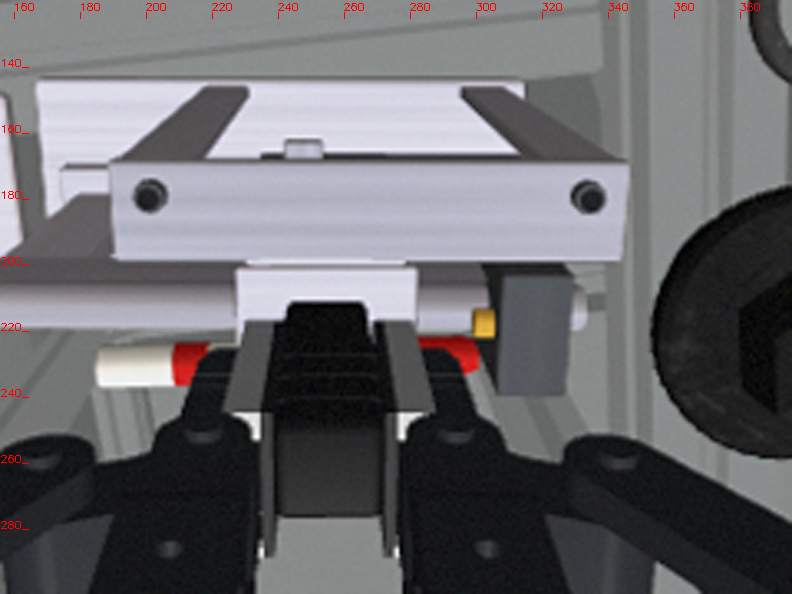

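arm_command(series=[{"dx": -0.0003, "dy": 0, "dz": 0.0025, "ax": 0.003, "ay": 0, "az": 0.004, "grip": -1}, {"dx": -0.0003, "dy": 0, "dz": 0.004, "ax": 0.003, "ay": 0, "az": 0.007, "grip": -1}, {"dx": -0.0003, "dy": 0, "dz": 0.0055, "ax": 0.003, "ay": 0, "az": 0.007, "grip": -1}, {"dx": -0.0003, "dy": 0, "dz": 0.007, "ax": 0.003, "ay": 0, "az": 0.007, "grip": -1}, {"dx": -0.0003, "dy": 0, "dz": 0.0085, "ax": 0.003, "ay": 0, "az": 0.007, "grip": -1}, {"dx": -0.0003, "dy": 0, "dz": 0.0095, "ax": 0.003, "ay": 0, "az": 0.007, "grip": -1}, {"dx": -0.0003, "dy": 0, "dz": 0.0105, "ax": 0.003, "ay": 0, "az": 0.007, "grip": -1}])

```text
t: 13.55
tcp_pos: [0.6226, 0.265, 0.1504]
eef_rot: [[-0.108, -0.006, 0.994], [-0.994, -0.002, -0.108], [0.003, -1.0, -0.005]]
wrist_force: [-5.9, -1.3, 0.4]
width: 0.0152
```

```bash
python3 - <<'E'
from h import *
s,p,R=st(); railB(p); to(p,-6.22)
f=snap("wrist","w9"); crop(f,156,120,240,180,3.3,"pics/w9c.png")
E
```

```text
t 13.55 p [0.6226 0.265  0.1504] zang -6.19 ydir [-0.0055 -0.0019 -1.    ] zz -0.0053 w 0.0152 F [-5.95 -1.32  0.35] T [-0.44  0.99  0.08] q [18.5 14.8 95.4 -0.  70.1 24.7]
railB mm x 24.74 y -0.24
t 13.55 p [0.6226 0.265  0.1504] zang -6.19 ydir [-0.0055 -0.0019 -1.    ] zz -0.0053 w 0.0152 F [-5.95 -1.32  0.35] T [-0.44  0.99  0.08] q [18.5 14.8 95.4 -0.  70.1 24.7]
shift [0. 0. 0.] ay 0.0006 R^T down [-0.0025  1.      0.0053]
```

View pics/w9c.png

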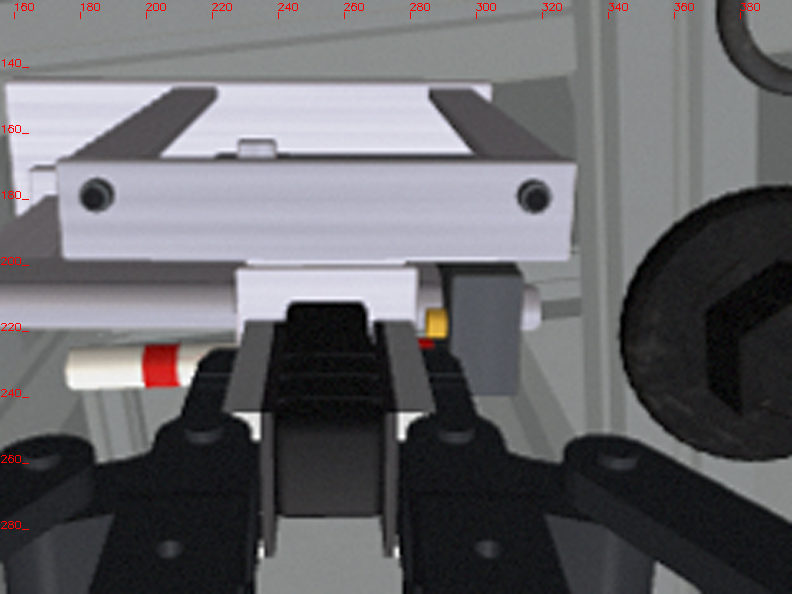

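arm_command(series=[{"dx": -0.0003, "dy": 0, "dz": 0.0025, "ax": 0.002, "ay": 0, "az": 0.002, "grip": -1}, {"dx": -0.0003, "dy": 0, "dz": 0.0035, "ax": 0.002, "ay": 0, "az": 0.002, "grip": -1}, {"dx": -0.0003, "dy": 0, "dz": 0.0045, "ax": 0.002, "ay": 0, "az": 0.002, "grip": -1}, {"dx": -0.0003, "dy": 0, "dz": 0.0055, "ax": 0.002, "ay": 0, "az": 0.002, "grip": -1}, {"dx": -0.0003, "dy": 0, "dz": 0.0055, "ax": 0.002, "ay": 0, "az": 0.002, "grip": -1}])

```text
t: 14.1
tcp_pos: [0.6284, 0.2644, 0.1504]
eef_rot: [[-0.108, -0.003, 0.994], [-0.994, -0.0, -0.108], [0.001, -1.0, -0.003]]
wrist_force: [-4.0, -2.2, 0.8]
width: 0.0155
```

```bash
python3 - <<'E'
from h import *
s,p,R=st(); railB(p)
E
```

```text
t 14.1 p [0.6284 0.2644 0.1504] zang -6.21 ydir [-3.1e-03 -5.0e-04 -1.0e+00] zz -0.003 w 0.0155 F [-4.02 -2.16  0.77] T [-0.51  0.63 -0.04] q [18.3 15.3 94.8  0.  70.1 24.5]
railB mm x 30.59 y -0.18
```

arm_command(series=[{"dx": -0.0002, "dy": 0, "dz": 0.001, "ax": 0.002, "ay": 0, "az": 0, "grip": -1}, {"dx": -0.0002, "dy": 0, "dz": 0.0018, "ax": 0.002, "ay": 0, "az": 0, "grip": -1}, {"dx": -0.0002, "dy": 0, "dz": 0.0025, "ax": 0.002, "ay": 0, "az": 0, "grip": -1}, {"dx": -0.0002, "dy": 0, "dz": 0.0025, "ax": 0.002, "ay": 0, "az": 0, "grip": -1}])

```text
t: 14.5
tcp_pos: [0.6288, 0.2645, 0.1505]
eef_rot: [[-0.108, -0.007, 0.994], [-0.994, -0.001, -0.108], [0.002, -1.0, -0.007]]
wrist_force: [-11.8, -2.2, 4.1]
width: 0.0151
```

```bash
python3 - <<'E'
from h import *
s,p,R=st(); railB(p)
f=snap("wrist","w10"); crop(f,156,120,240,180,3.3,"pics/w10c.png")
E
```

```text
t 14.5 p [0.6288 0.2645 0.1505] zang -6.21 ydir [-0.0072 -0.0013 -1.    ] zz -0.0071 w 0.0151 F [-11.79  -2.15   4.14] T [-0.57  2.11 -0.03] q [18.3 15.5 94.6  0.1 70.3 24.5]
railB mm x 30.94 y -0.10
```

View pics/w10c.png

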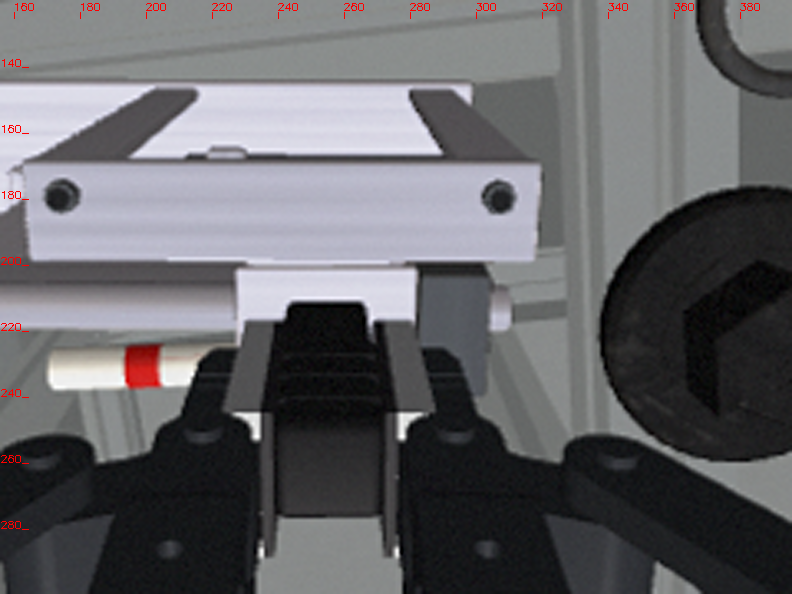

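arm_command(series=[{"dx": 0, "dy": 0, "dz": 0.0008, "ax": 0.002, "ay": 0, "az": 0, "grip": -1}, {"dx": 0, "dy": 0, "dz": 0.0008, "ax": 0.002, "ay": 0, "az": 0, "grip": -0.6}, {"dx": 0, "dy": 0, "dz": 0.0008, "ax": 0.002, "ay": 0, "az": 0, "grip": -0.3}, {"dx": 0, "dy": 0, "dz": 0.0008, "ax": 0.002, "ay": 0, "az": 0, "grip": 0}, {"dx": 0, "dy": 0, "dz": 0.0008, "ax": 0.002, "ay": 0, "az": 0, "grip": 0.3}, {"dx": 0, "dy": 0, "dz": 0.0008, "ax": 0.002, "ay": 0, "az": 0, "grip": 0.3}, {"dx": 0, "dy": 0, "dz": 0.0008, "ax": 0.002, "ay": 0, "az": 0, "grip": 0.3}, {"dx": 0, "dy": 0, "dz": 0.0008, "ax": 0.002, "ay": 0, "az": 0, "grip": 0.3}])

```text
t: 15.35
tcp_pos: [0.6296, 0.2644, 0.1505]
eef_rot: [[-0.108, -0.005, 0.994], [-0.994, -0.001, -0.108], [0.002, -1.0, -0.005]]
wrist_force: [0.0, -0.5, 0.0]
width: 0.0552
```

```bash
python3 - <<'E'
from h import *
s,p,R=st(); railB(p)
f=snap("wrist","w11"); crop(f,156,120,240,180,3.3,"pics/w11c.png")
E
```

```text
t 15.35 p [0.6296 0.2644 0.1505] zang -6.21 ydir [-0.005  -0.0014 -1.    ] zz -0.0048 w 0.0552 F [ 0.03 -0.53  0.03] T [-0.01  0.02 -0.02] q [18.3 15.5 94.6  0.  70.2 24.5]
railB mm x 31.82 y -0.05
```

View pics/w11c.png

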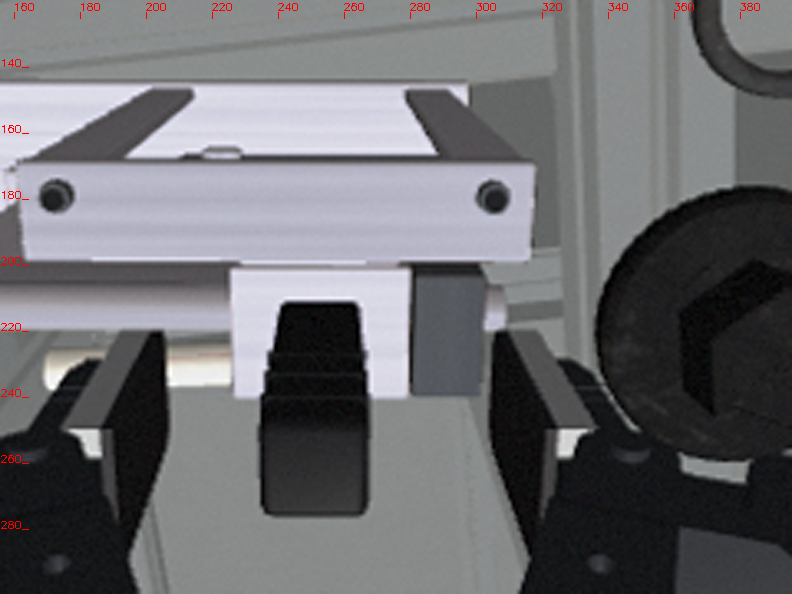

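arm_command(series=[{"dx": 0, "dy": -0.006, "dz": 0, "ax": 0, "ay": 0, "az": 0, "grip": 0.3}, {"dx": 0, "dy": -0.018, "dz": 0, "ax": 0, "ay": 0, "az": 0, "grip": 0.3}, {"dx": 0, "dy": -0.033, "dz": 0, "ax": 0, "ay": 0, "az": 0, "grip": 0.3}, {"dx": 0, "dy": -0.05, "dz": 0, "ax": 0, "ay": 0, "az": 0, "grip": 0.3}, {"dx": 0.006, "dy": -0.065, "dz": 0, "ax": 0, "ay": 0, "az": 0, "grip": 0.3}, {"dx": 0.02, "dy": -0.08, "dz": 0, "ax": 0, "ay": 0, "az": 0, "grip": 0.3}, {"dx": 0.03, "dy": -0.09, "dz": 0, "ax": 0, "ay": 0, "az": 0, "grip": 0.3}, {"dx": 0.03, "dy": -0.09, "dz": 0, "ax": 0, "ay": 0, "az": 0, "grip": 0.3}])

```text
t: 16.2
tcp_pos: [0.6277, 0.2332, 0.2435]
eef_rot: [[-0.11, -0.001, 0.994], [-0.994, -0.001, -0.11], [0.001, -1.0, -0.001]]
wrist_force: [-0.3, 0.5, -0.4]
width: 0.0558
```

```bash
python3 - <<'E'
from h import *
s,p,R=st()
f=snap("wrist","w12"); crop(f,186,60,160,120,5,"pics/w12c.png")
f=snap("scene","s12"); crop(f,180,120,160,110,5,"pics/s12c.png")
f=snap("side","d12"); crop(f,170,150,160,110,5,"pics/d12c.png")
E
```

```text
t 16.2 p [0.6277 0.2332 0.2435] zang -6.32 ydir [-1.1e-03 -7.0e-04 -1.0e+00] zz -0.001 w 0.0558 F [-0.33  0.49 -0.44] T [-0.01  0.03 -0.03] q [15.8  9.7 92.1 -0.  78.2 22.1]
```

View pics/w12c.png

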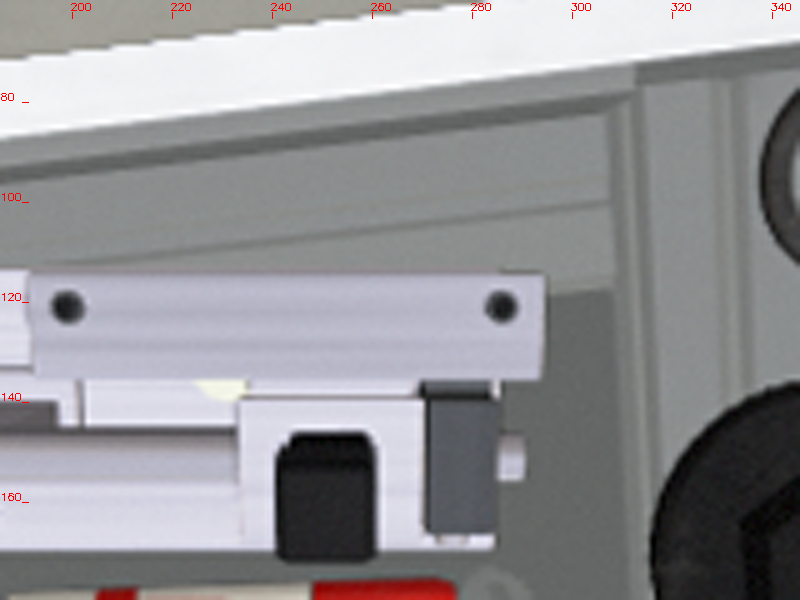

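View pics/s12c.png

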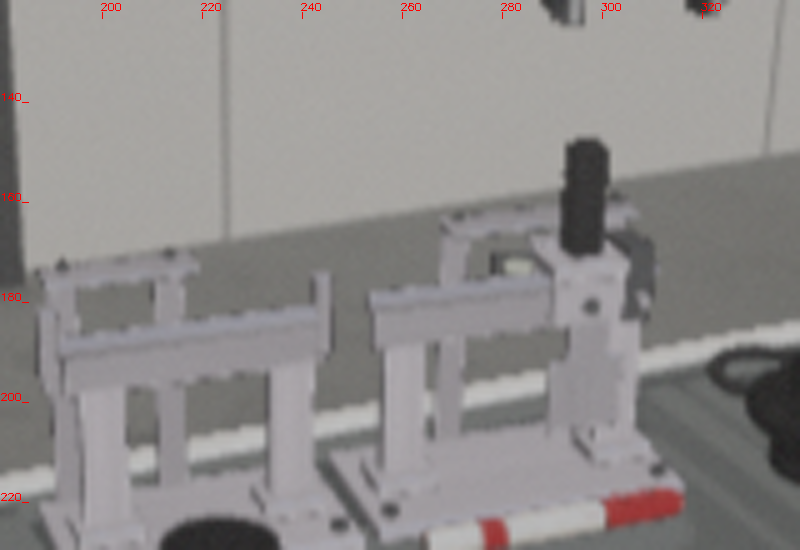

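View pics/d12c.png

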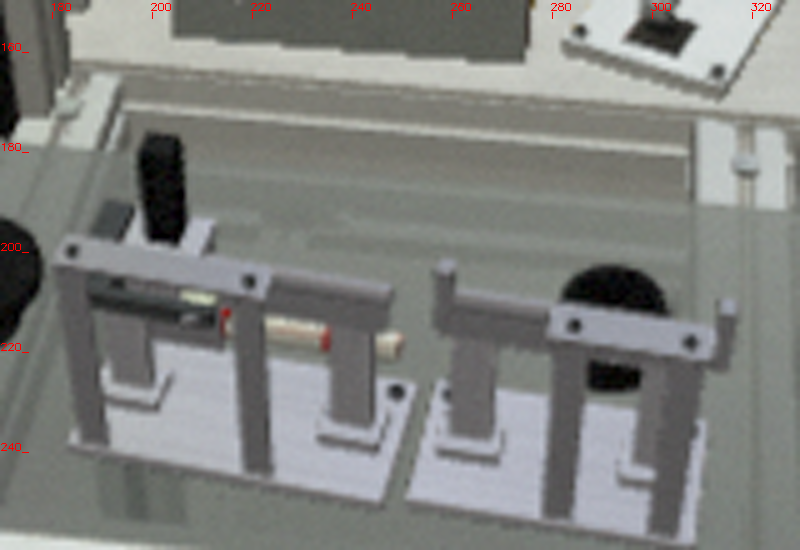

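```bash
python3 - <<'E'
from h import *
for n,v in (("w10",206),("w11",206),("w12",145)):
    f=load(n+".npz"); g=cv2.cvtColor(f["pixels"],cv2.COLOR_BGR2GRAY).astype(int)
    for r in (v,v+2): print(n,r,g[r,262:290].tolist(),g[r,222:240].tolist())
f=load("w12.npz"); crop(f,220,125,80,60,10,"pics/w12d.png")
E
```

```text
w10 206 [217, 218, 219, 219, 216, 216, 218, 217, 218, 216, 217, 217, 217, 216, 218, 217, 217, 218, 220, 198, 88, 57, 88, 89, 87, 89, 88, 89] [84, 82, 85, 85, 76, 125, 213, 219, 216, 216, 218, 216, 215, 216, 216, 215, 216, 216]
w10 208 [221, 221, 220, 221, 221, 222, 220, 221, 221, 221, 220, 221, 221, 221, 220, 220, 221, 221, 224, 199, 78, 58, 86, 89, 91, 89, 89, 88] [118, 117, 118, 116, 103, 131, 213, 223, 220, 220, 220, 221, 220, 220, 220, 221, 220, 220]
w11 206 [216, 218, 217, 217, 217, 218, 218, 217, 219, 217, 216, 219, 216, 218, 217, 217, 219, 206, 128, 39, 84, 91, 88, 90, 91, 88, 87, 90] [91, 91, 83, 124, 208, 220, 216, 216, 217, 216, 217, 217, 217, 216, 216, 216, 217, 216]
w11 208 [222, 220, 220, 220, 220, 221, 219, 220, 221, 220, 220, 219, 220, 220, 220, 221, 222, 207, 112, 40, 85, 91, 90, 87, 89, 87, 89, 88] [116, 116, 105, 126, 209, 222, 221, 221, 220, 218, 219, 219, 220, 221, 221, 220, 220, 220]
w12 145 [220, 221, 220, 220, 219, 221, 221, 224, 188, 49, 89, 90, 89, 89, 89, 91, 90, 91, 92, 90, 87, 88, 87, 85, 87, 103, 103, 102] [130, 130, 131, 130, 130, 129, 131, 129, 131, 129, 119, 148, 224, 221, 220, 219, 219, 220]
w12 147 [220, 218, 219, 219, 219, 219, 221, 223, 188, 47, 88, 91, 88, 90, 91, 89, 90, 89, 91, 89, 86, 85, 87, 92, 106, 116, 115, 116] [117, 116, 115, 113, 115, 116, 116, 117, 116, 114, 105, 141, 221, 221, 218, 219, 218, 218]
```

View pics/w12d.png

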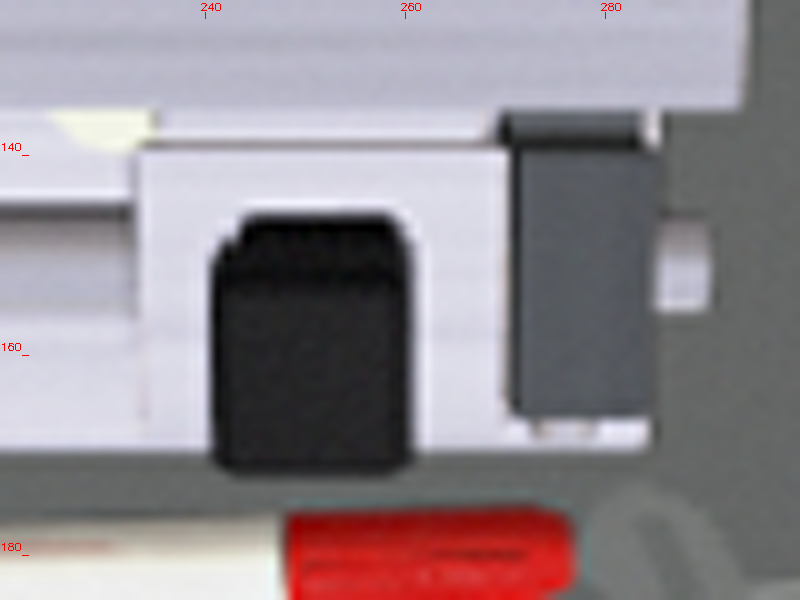

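```bash
python3 - <<'E'
from rig import job
print(job.job_done())
E
```

```text
the job is handed in; nothing more can be done
None
```

The carrier is on the second rail, pushed home against the stop block and released, and I have handed the job in. It took about 16 s of the 61 s allowed.

**What I did**
- I gripped the post with the jaws closing along the rail and slid the carrier under the keeper. I stopped about 2 to 3 mm short of the end stop.
- Before lifting, I felt for the slot's side play with light pushes of at most about 5 N. The −y side touched. The +y side had not touched when I stopped, so the centre I used rests on that one contact and the stated slot width.
- I lifted the carrier about 40 mm over the stop, turned it about 1.6° to match the second rail, and lowered it at the entry point without any landing force.
- I slid it under the keeper and past the roller, where the end-of-move readings were about 6 to 7 N. The push then rose to about 12 N at the hard face, where I stopped and let go.

**What the last checks showed**
- The gap between saddle and block in the wrist pictures was the same pressed and released, so the carrier did not spring back.
- The roller shows just behind the carrier.
- The carrier hangs upright.
- The union and the marker look where they were, judged by eye from the pictures.
- The gripper is well clear, with the wrist force near zero.

**What I could not check**
- The brass pin is hidden behind the saddle, so I inferred that it is pressed in from the contact and did not see it.
- Forces were read only at the end of each move, so brief peaks in between were not seen.

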